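# Ballast a vibration shaker, run it, and fetch the logger

### The arm

A 6-joint arm with a two-finger parallel gripper is mounted at the origin on the work surface. World frame = base frame: x ahead of the robot, y to its left, z up, the work surface at z = 0. Lengths are in m, angles in rad, forces in N, time in s.
With the tool pointing down it reaches from about 0.3 to 0.85 m from the base axis. Payload 4.2 kg.
Tool frame: the origin (TCP) lies midway between the tips of the shut fingers; the grasp point (between the pads) lies 19 mm behind it; z points along the fingers, y is the line along which they close (so a half turn about z gives the same grasp; the last joint's range is limited). The gripper opens to 91 mm and grips with 3 to 60 N. Pads are 32 mm wide; open, the fingers measure 118 mm over their backs; the gripper's body (76 mm by 178 mm) begins 60 mm behind the grasp point.
Start: joints at [1.296, 0.32, 1.565, -0, 1.257, -0.02], TCP at [0.145, 0.556, 0.214] pointing down, gripper open.
Joint ranges: [-3.11, 3.11], [-0.84, 2.01], [0.21, 2.61], [-1.34, 4.49], [0.05, 2.63], [-2.56, 2.56]. Speed limits (rad/s): [2.57, 2.57, 3.14, 3.14, 3.14, 3.14].

### API

Orientations are given as a 3x3 rotation matrix whose columns are the frame's x, y, z axes.
In Python, from rig import arm, read_camera gives the robot as it stands.
- The arm moves only by the tool apply_moves, never from a script. Its argument "motion" is a list of rows, each an object of numbers: "x", "y", "z": the shift along the tool's x, y, z in units of 25 mm (1.0 is 25 mm); "yaw": the turn about the tool's z in units of 8 degrees (1.0 is 8 degrees). In form: [{"x": .., "y": .., "z": .., "yaw": ..}, ...]. A call has exactly 5 rows; each row shifts and turns the commanded pose from where the row before left it, along the tool's axes as they then stand; what a row does not reach is not made up. A row lasts 1/10 s, in which the tool goes at most 50 mm and 8.59 degrees, less where a joint would pass 70% of its speed; a pose out of reach is approached as far as the arm can. A call is refused whole if a number of a shift passes 1 or a number of a turn 1, either way. A call with a gripper value outside its range is refused whole. "hand" is the finger opening in mm, from 0 to 91.2, set as the call begins (left out, the last holds). The fingers move at their own pace and stop on an object; "force" is the grip in N (left out, the last holds). Time passes only in rows, so rows that do not move let the fingers close, or fill a call up. It gives the time, the measured TCP pose, the force, the opening and the grip force at its end, in the units of the state.
- arm.sense(): the state, without advancing time (a new reading comes with each control period).
- read_camera(name): name is "scene" or "top"; returns a dict with "frame" (420x560x3 uint8, red, green, blue), "K" (3x3 intrinsics, pixels), "cam_to_world" (4x4, takes a point from camera to world coordinates). Camera axes: x right, y down, z forward; pixel columns grow to the right and rows downward; lengths in m; the calibration is good to about 2 mm. A picture is of the moment at which its call begins. There is no depth.
- arm.close_job(): hands the job in; it is judged then, once.
The state is a dict: "t": time; "q": joint angles; "joint_vel": joint speeds; "joint_efforts": joint torques, N m; "ee_pos": TCP position; "ee_rot": TCP orientation; "contact_force": force on the tool from outside, world axes, zero at the start; "wrist_torque": the same for the moment, N m; "finger_gap": finger opening in m; "grasp_force": force on a finger pad.
Only numpy, scipy, OpenCV 4.12 (cv2) and the standard library are available. Lean on these libraries where they do the work, as an engineer would, in place of code of your own. Each camera call takes 0.05 s, during which the arm holds its last target. There are 200 camera calls.

### The job

Load every ballast plate from the green mat onto the boards of the shaker, one by one, lowering each gently until you feel it land, so that they lie flat, ribs in channels, in one centred pile lined up with the boards (the head's height differs each time); then set the orange logger upright on the middle of the pile. With the logger up there press the blue, then the green, then the red key, one at a time and all the way, leaving the yellow key alone; finally stand the logger upright back in its grey tray, leaving the plates in their pile and the wrench and black modules undisturbed.

Things in the scene. Friction and masses are not known exactly. Their poses are not given: they have to be found in the camera images.
- shaker_axis (a point): Point on the shaker's vertical axis at bench height (z = 0). Its x axis is the long direction of the bolted-down boards (one black, under one blue: 124 mm along x, 92 mm along y; on the blue one a rib like the plates'). The head rests at another height each time: the blue face is 55 to 92 mm above the bench, not reported, and does not give way when loaded.
- plate_a_mid (a point): Centre of ballast plate a, 7 mm over its underside: aluminium, 104 mm long (its x), 64 mm wide (y), 14 mm high to its top face, about 0.25 kg. On top a dark rib 70 x 30 mm, 4 mm high; below, a 50 mm wide, 6 mm deep channel along x straddles the rib beneath, so plates rest face on face. Starts on the 3 mm thick green mat, long sides 20 mm or more clear. Absent in some runs (None).
- plate_a: Ballast plate a, the same thing; origin at the centre of its underside.
- plate_b_mid (a point): Centre of ballast plate b, 9 mm over its underside: aluminium, 104 mm long (its x), 64 mm wide (y), 18 mm high to its top face, about 0.32 kg. On top a dark rib 70 x 30 mm, 4 mm high; below, a 50 mm wide, 6 mm deep channel along x straddles the rib beneath, so plates rest face on face. Starts on the 3 mm thick green mat, long sides 20 mm or more clear. Absent in some runs (None).
- plate_b: Ballast plate b, the same thing; origin at the centre of its underside.
- plate_c_mid (a point): Centre of ballast plate c, 11 mm over its underside: aluminium, 104 mm long (its x), 64 mm wide (y), 22 mm high to its top face, about 0.40 kg. On top a dark rib 70 x 30 mm, 4 mm high; below, a 50 mm wide, 6 mm deep channel along x straddles the rib beneath, so plates rest face on face. Starts on the 3 mm thick green mat, long sides 20 mm or more clear. Absent in some runs (None).
- plate_c: Ballast plate c, the same thing; origin at the centre of its underside.
- plate_d_mid (a point): Centre of ballast plate d, 9 mm over its underside: aluminium, 104 mm long (its x), 64 mm wide (y), 18 mm high to its top face, about 0.32 kg. On top a dark rib 70 x 30 mm, 4 mm high; below, a 50 mm wide, 6 mm deep channel along x straddles the rib beneath, so plates rest face on face. Starts on the 3 mm thick green mat, long sides 20 mm or more clear. Absent in some runs (None).
- plate_d: Ballast plate d, the same thing; origin at the centre of its underside.
- logger_mid (a point): Centre (half-way up) of the wireless vibration logger: orange block 44 x 44 mm, 40 mm high, 0.15 kg, black disc on top. Starts standing in the grey tray.
- logger: The logger, the same thing; origin at the centre of its underside.
- tray_mid (a point): Centre of the underside of the grey open tray, loose on the bench: 110 x 110 mm outside (x, y), walls 4 mm thick and 14 mm high over the bench, floor 4 mm thick. Its z is up.
- shaker: The vibration shaker: low white flange (240 mm across, 8 mm high) with a black rubber ring, fixed in the bench; out of it rises a round aluminium head, 170 mm across, that carries the black and blue boards (26 mm high) and, centred on the blue one, a dark rib 70 x 30 mm, 4 mm high. Origin and axes the same as shaker_axis.
- key_blue (a joint): Travel of the blue spring key, m: 0 up, 0.006 fully down (about 5 N); springs back when let go. Counts as pressed beyond 0.004.
- key_blue_top (a point): Centre of the top face of the blue round key (26 mm across), one of four on the grey control box (150 x 150 mm, 45 mm high); pressed straight down. Which key sits where changes. Neighbouring keys are 68 mm apart, centre to centre.
- key_yellow (a joint): Travel of the yellow spring key, m: 0 up, 0.006 fully down (about 5 N); springs back when let go. Counts as pressed beyond 0.004.
- key_yellow_top (a point): Centre of the top face of the yellow round key (26 mm across), one of four on the grey control box (150 x 150 mm, 45 mm high); pressed straight down. Which key sits where changes. Neighbouring keys are 68 mm apart, centre to centre.
- key_green (a joint): Travel of the green spring key, m: 0 up, 0.006 fully down (about 5 N); springs back when let go. Counts as pressed beyond 0.004.
- key_green_top (a point): Centre of the top face of the green round key (26 mm across), one of four on the grey control box (150 x 150 mm, 45 mm high); pressed straight down. Which key sits where changes. Neighbouring keys are 68 mm apart, centre to centre.
- key_red (a joint): Travel of the red spring key, m: 0 up, 0.006 fully down (about 5 N); springs back when let go. Counts as pressed beyond 0.004.
- key_red_top (a point): Centre of the top face of the red round key (26 mm across), one of four on the grey control box (150 x 150 mm, 45 mm high); pressed straight down. Which key sits where changes. Neighbouring keys are 68 mm apart, centre to centre.
- module_1: Bystander: black electronic module, 35 x 60 x 50 mm high, standing on the bench; origin at the centre of its underside.
- module_2: Bystander: black electronic module, 35 x 60 x 50 mm high, standing on the bench; origin at the centre of its underside.
- wrench: Bystander: steel wrench lying on the bench between robot and shaker; origin under its middle.
Things that resemble listed ones, but are neither listed nor needed, are in the scene too. There is more than one size of the logger; the job needs the smallest.

How it is judged:
On the way, in this order (a step that is already met when the one before it is completed fails the run):
1. every plate lies flat and let go in the pile on the shaker (horizontal distance between each of plate_a_mid, plate_b_mid, plate_c_mid, plate_d_mid and shaker_axis below 0.015 m and height (world z) of each of plate_a_mid, plate_b_mid, plate_c_mid, plate_d_mid above 0.055 m and angle between the x axis of each of plate_a_mid, plate_b_mid, plate_c_mid, plate_d_mid and the x axis of shaker_axis, either way round below 0.2 rad and angle between each of plate_a_mid, plate_b_mid, plate_c_mid, plate_d_mid's own z axis and vertical below 0.1 rad and contact force between the fingers and plate_a below 0.3 N and linear speed of each of plate_a, plate_b, plate_c, plate_d below 0.03 m/s and contact force between the fingers and plate_b below 0.3 N and contact force between the fingers and plate_c below 0.3 N and contact force between the fingers and plate_d below 0.3 N), for 0.2 s.
2. the logger stands, let go, on the middle of the pile (all of step 1 and horizontal distance between logger_mid and shaker_axis below 0.02 m and angle between logger_mid's own z axis and vertical below 0.1 rad and z of logger_mid in the frame of plate_a_mid above 0.015 m and z of logger_mid in the frame of plate_b_mid above 0.015 m and z of logger_mid in the frame of plate_c_mid above 0.015 m and z of logger_mid in the frame of plate_d_mid above 0.015 m and contact force between the fingers and logger below 0.3 N and linear speed of logger below 0.03 m/s), for 0.2 s.
3. the blue key is pressed, with the logger on the pile (value of joint key_blue above 0.004 m and horizontal distance between logger_mid and shaker_axis below 0.02 m and angle between logger_mid's own z axis and vertical below 0.1 rad and z of logger_mid in the frame of plate_a_mid above 0.015 m and z of logger_mid in the frame of plate_b_mid above 0.015 m and z of logger_mid in the frame of plate_c_mid above 0.015 m and z of logger_mid in the frame of plate_d_mid above 0.015 m and contact force between the fingers and logger below 0.3 N and linear speed of logger below 0.03 m/s), for 0.05 s.
4. the green key is pressed, with the logger on the pile (value of joint key_green above 0.004 m and horizontal distance between logger_mid and shaker_axis below 0.02 m and angle between logger_mid's own z axis and vertical below 0.1 rad and z of logger_mid in the frame of plate_a_mid above 0.015 m and z of logger_mid in the frame of plate_b_mid above 0.015 m and z of logger_mid in the frame of plate_c_mid above 0.015 m and z of logger_mid in the frame of plate_d_mid above 0.015 m and contact force between the fingers and logger below 0.3 N and linear speed of logger below 0.03 m/s), for 0.05 s.
5. the red key is pressed, with the logger on the pile (value of joint key_red above 0.004 m and horizontal distance between logger_mid and shaker_axis below 0.02 m and angle between logger_mid's own z axis and vertical below 0.1 rad and z of logger_mid in the frame of plate_a_mid above 0.015 m and z of logger_mid in the frame of plate_b_mid above 0.015 m and z of logger_mid in the frame of plate_c_mid above 0.015 m and z of logger_mid in the frame of plate_d_mid above 0.015 m and contact force between the fingers and logger below 0.3 N and linear speed of logger below 0.03 m/s), for 0.05 s.
At the end, for the whole second after the job is handed in: Plates piled on the boards: centres within 15 mm of the shaker axis, long sides within 0.2 rad of the boards', tilt under 0.1 rad, let go and still. Logger upright (0.1 rad) on the tray floor inside its walls, let go and still; all keys up (all of step 1 and x of logger_mid in the frame of tray_mid between -0.034 and 0.034 m and y of logger_mid in the frame of tray_mid between -0.034 and 0.034 m and z of logger_mid in the frame of tray_mid below 0.029 m and angle between logger_mid's own z axis and vertical below 0.1 rad and contact force between the fingers and logger below 0.3 N and linear speed of logger below 0.03 m/s and value of joint each of key_blue, key_yellow, key_green, key_red below 0.002 m); the robot touches nothing.
It fails at once if the yellow key is pressed (over 3 mm) (value of joint key_yellow above 0.003 m).
It fails at once if two keys are down at once (over 3 mm) (value of joint each of key_blue, key_green above 0.003 m or value of joint each of key_blue, key_red above 0.003 m or value of joint each of key_green, key_red above 0.003 m).
It fails at once if the shaker is loaded ungently: a plate bears on it with over 90 N while the gripper is over it (pressed or dropped onto) (horizontal distance between the grasp point and shaker_axis below 0.05 m and ((horizontal distance between plate_a_mid and shaker_axis below 0.02 m and contact force between plate_a and shaker above 90 N) or (horizontal distance between plate_b_mid and shaker_axis below 0.02 m and contact force between plate_b and shaker above 90 N) or (horizontal distance between plate_c_mid and shaker_axis below 0.02 m and contact force between plate_c and shaker above 90 N) or (horizontal distance between plate_d_mid and shaker_axis below 0.02 m and contact force between plate_d and shaker above 90 N))).
It fails at once if a bystander (wrench, black module) is moved over 40 mm (distance of any of wrench, module_1, module_2 from where it was at the start of the episode above 0.04 m).
Of plate_a, plate_b, plate_c, plate_d only 2 to 4 are there at a start; the rules pass over those that are not, and their reading is None.
At some moment in a run one of tray, plate_a, plate_b, plate_c, plate_d may be knocked a few centimetres aside while the robot is not near it.
It also fails if it takes over 210 s, if anything falls off the work surface, if the arm or the gripper's body presses on something with over 40 N, if the wrist force passes 120 N, or if a joint passes its speed limit or range.

## Working session

There is one attempt and no reset: what is moved stays moved. The work goes in short steps, Python scripts to look and compute and a tool call to move; the robot and the scene stay as the last step left them, time stands still between calls to the robot, and variables do not carry over. Pictures are saved under pics/ and viewed, at most 16 in all, crops included, and the job is handed in when it is done.

Besides the shell and the picture viewer there is one more tool, called after ">>>" as a command line: name --argument value ..., lists and objects as JSON in quotes. apply_moves: Moves the arm, as the interface text tells. Its arguments: {"type":"object","properties":{"motion":{"type":"array"},"hand":{"type":"number"},"force":{"type":"number"}},"required":["motion"]}

```bash
ls; mkdir -p pics
python3 - <<'E'
from rig import arm, read_camera
import cv2,numpy as np
s=arm.sense()
for k in s: print(k,np.round(s[k],3).tolist())
for n in("scene","top"):
    c=read_camera(n); np.savez(f"pics/{n}0.npz",**c); cv2.imwrite(f"pics/{n}0.png",c["frame"][:,:,::-1]); print(np.round(c["K"],1).tolist(),np.round(c["cam_to_world"],3).tolist())
E
```

```text
pics
t 0.0
q [1.296, 0.32, 1.566, -0.0, 1.257, -0.02]
joint_vel [-0.002, 0.001, -0.001, -0.0, 0.001, -0.001]
joint_efforts [0.002, -41.246, -23.198, 0.073, 0.046, -0.0]
ee_pos [0.145, 0.556, 0.213]
ee_rot [[-0.968, 0.252, -0.0], [0.252, 0.968, -0.002], [0.0, -0.002, -1.0]]
contact_force [-0.15, -1.001, -0.587]
wrist_torque [-0.015, 0.039, -0.006]
grasp_force 0.0
finger_gap 0.091
[[452.1, 0.0, 279.0], [0.0, 452.1, 211.4], [0.0, 0.0, 1.0]] [[0.8, 0.349, -0.488, 1.208], [0.6, -0.435, 0.672, -0.865], [0.022, -0.83, -0.557, 0.778], [0.0, 0.0, 0.0, 1.0]]
[[522.1, 0.0, 279.1], [0.0, 522.1, 209.3], [0.0, 0.0, 1.0]] [[0.015, -0.975, 0.222, 0.317], [-1.0, -0.013, 0.009, -0.032], [-0.006, -0.222, -0.975, 1.189], [0.0, 0.0, 0.0, 1.0]]
```

View pics/top0.png

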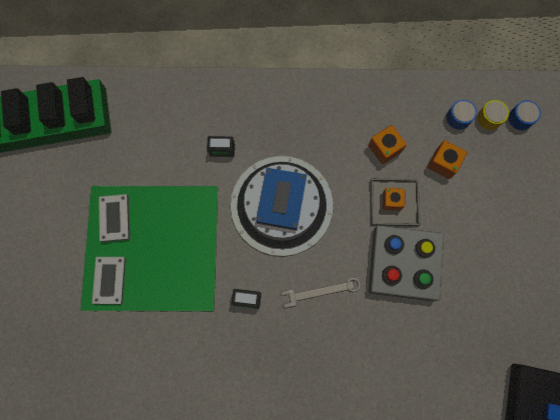

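View pics/scene0.png

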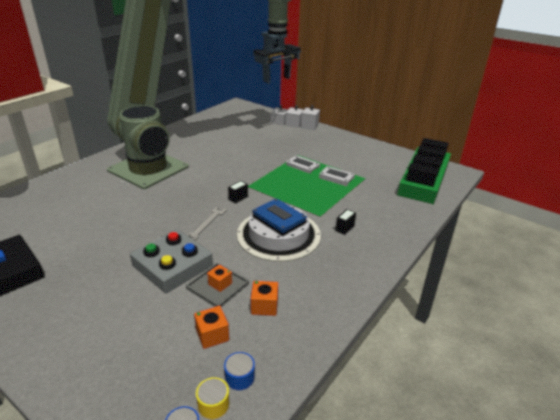

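The top view shows two plates on the mat at (113,218) and (108,280), the shaker board at (282,198), and the smallest logger in the tray at (395,198). The keys are blue (396,244), yellow (427,248), red (392,275) and green (424,280). The scene view agrees, and I'll zoom in next.

Run:
```python
import cv2,numpy as np
s=cv2.imread("pics/scene0.png");t=cv2.imread("pics/top0.png")
R=lambda im,x,y,w,h:cv2.convertScaleAbs(cv2.resize(im[y:y+h,x:x+w],(400,300),interpolation=cv2.INTER_CUBIC),alpha=1.6)
a=np.vstack([np.hstack([R(s,275,140,100,75),R(s,225,190,100,75)]),np.hstack([R(t,40,185,160,120),R(t,232,150,100,75)])])
cv2.imwrite("pics/comp1.png",a)
```

```text
(no output)
```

View pics/comp1.png

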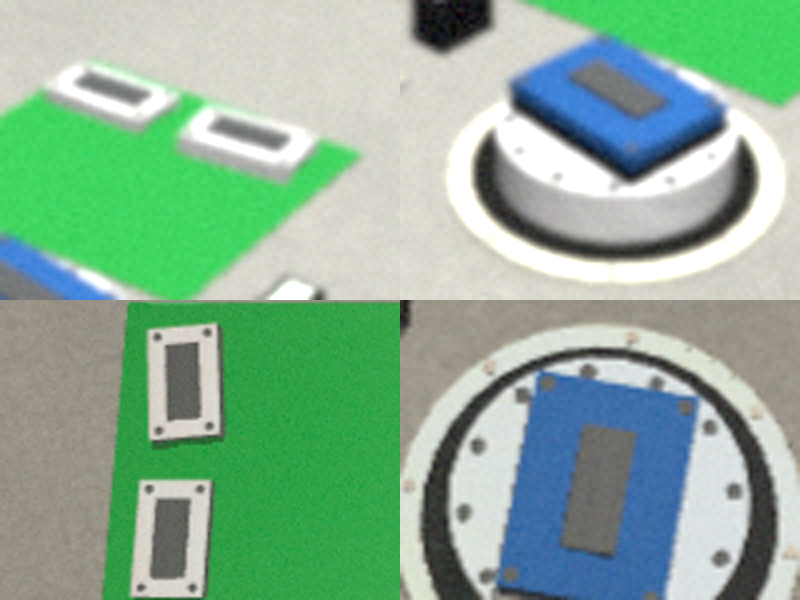

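The zoom shows clean edges: white plates with dark ribs on green, and the blue board with its rib. I'll triangulate the ribs next.

```bash
cat > vis.py <<'E'
import cv2,numpy as np
from rig import arm, read_camera
def cast(c,px,z):
    px=np.atleast_2d(np.float64(px)); M=c["cam_to_world"]
    d=(np.c_[px,np.ones(len(px))]@np.linalg.inv(c["K"]).T)@M[:3,:3].T
    return (M[:3,3]+d*((z-M[2,3])/d[:,2:3]))[:,:3]
def tri(cs,ps):
    P=[c["K"]@np.linalg.inv(c["cam_to_world"])[:3] for c in cs]
    X=cv2.triangulatePoints(P[0],P[1],*[np.float64(p).reshape(2,1) for p in ps]).ravel()
    return X[:3]/X[3]
def hsv(c): return cv2.cvtColor(c["frame"],cv2.COLOR_RGB2HSV)
def blobs(m,amin,amax=1e6):
    cn,_=cv2.findContours(m.astype(np.uint8),cv2.RETR_EXTERNAL,cv2.CHAIN_APPROX_NONE)
    return [k for k in cn if amin<cv2.contourArea(k)<amax]
def cen(k):
    m=cv2.moments(k); return np.array([m["m10"],m["m01"]])/m["m00"]
def rect(c,k,z):
    """centre, sides, yaw of the long side (mod pi) of a contour cast onto height z"""
    X=cast(c,k.reshape(-1,2),z)[:,:2]; (o,wh,a)=cv2.minAreaRect((X*1000).astype(np.float32))
    if wh[0]<wh[1]: a+=90; wh=wh[::-1]
    return np.array(o)/1000,np.array(wh),(a+90)%180-90
def load(n): return dict(np.load(f"pics/{n}.npz"))
def snap(n,tag):
    c=read_camera(n); np.savez(f"pics/{n}{tag}.npz",**c); cv2.imwrite(f"pics/{n}{tag}.png",c["frame"][:,:,::-1]); return c
E
python3 - <<'E'
from vis import *
S,T=load("scene0"),load("top0")
def win(c,x0,x1,y0,y1):
    m=np.zeros(c["frame"].shape[:2],bool); m[y0:y1,x0:x1]=1; return m
out={}
for n,c,w in(("S",S,win(S,275,365,145,190)),("T",T,win(T,85,140,186,310))):
    h=hsv(c); pl=w&(h[...,1]<70)&(h[...,2]>(120 if n=="S" else 140))
    for k in blobs(pl,150):
        f=np.zeros(pl.shape,np.uint8); cv2.drawContours(f,[k],-1,1,-1)
        f=cv2.erode(f,np.ones((3,3)))>0
        rb=f&~pl&(h[...,2]<115)
        b=max(blobs(rb,20),key=cv2.contourArea,default=None)
        print(n,"plate",cen(k).round(1),cv2.contourArea(k),"rib",None if b is None else (cen(b).round(2),cv2.contourArea(b)))
        if n=="T":
            for z in(.02,.025): print(z,[np.round(v,4) for v in rect(c,k,z)])
for n,c,w in(("S",S,win(S,240,320,190,245)),("T",T,win(T,240,325,160,240))):
    h=hsv(c); bl=w&(abs(h[...,0].astype(int)-110)<14)&(h[...,1]>110)
    k=max(blobs(bl,200),key=cv2.contourArea)
    f=np.zeros(bl.shape,np.uint8); cv2.drawContours(f,[k],-1,1,-1); f=cv2.erode(f,np.ones((5,5)))>0
    b=max(blobs(f&(h[...,1]<110),20),key=cv2.contourArea)
    print(n,"board",cen(k),"rib",cen(b),cv2.contourArea(b)); out[n]=cen(b)
    if n=="T":
        for z in(.055,.065,.075,.085,.092): print(z,[np.round(v,4) for v in rect(c,k,z)],[np.round(v,4) for v in rect(c,b,z+.004)])
print(tri([S,T],[out["S"],out["T"]]))
for n in("S","T"):
    c=eval(n);h=hsv(c); o=(h[...,0]<16)&(h[...,1]>190)&(h[...,2]>90)
    for k in blobs(o,50): print(n,"orange",cen(k).round(1),cv2.contourArea(k))
h=hsv(T)
for nm,a in(("blue",(98,125)),("yellow",(22,34)),("green",(45,80)),("red",(172,8))):
    H=h[...,0]; m=((H>=a[0])&(H<=a[1])) if a[0]<a[1] else ((H>=a[0])|(H<=a[1])); m&=win(T,370,445,225,300)&(h[...,1]>110)
    for k in blobs(m,40): (x,y),r=cv2.minEnclosingCircle(k); print(nm,cen(k).round(1),r,cast(T,cen(k),.055).round(3))
E
```

```text
S plate [324.7 158.9] 2320.0 rib (array([336.91, 172.86]), 57.0)
S board [279.03931712 215.61441628] rib [278.95588235 211.66176471] 136.0
T board [280.69875728 197.75357873] rib [281.2200083  197.02947281] 401.5
0.055 [array([ 0.6017, -0.0245]), array([127.3106,  91.61  ]), np.float64(-9.7026)] [array([ 0.6021, -0.0248]), array([72.2546, 31.4194]), np.float64(-9.3796)]
0.065 [array([ 0.5992, -0.0246]), array([126.1878,  90.802 ]), np.float64(-9.7026)] [array([ 0.5995, -0.0249]), array([71.6151, 31.1413]), np.float64(-9.3796)]
0.075 [array([ 0.5967, -0.0246]), array([125.0649,  89.9941]), np.float64(-9.7026)] [array([ 0.597 , -0.0249]), array([70.9756, 30.8632]), np.float64(-9.3796)]
0.085 [array([ 0.5942, -0.0247]), array([123.9421,  89.1861]), np.float64(-9.7026)] [array([ 0.5945, -0.025 ]), array([70.336 , 30.5851]), np.float64(-9.3796)]
0.092 [array([ 0.5924, -0.0247]), array([123.1561,  88.6205]), np.float64(-9.7026)] [array([ 0.5927, -0.025 ]), array([69.8884, 30.3904]), np.float64(-9.3796)]
[ 0.59636225 -0.02487672  0.08004714]
S orange [211.9 326.5] 898.0
S orange [264.  297.8] 706.5
S orange [219.2 277.5] 365.0
S orange [289.6  87.5] 416.0
S orange [518.2 123.9] 12773.0
S orange [293.1  21.9] 431.5
S orange [15.5 54.6] 2748.0
T orange [392.8 274.3] 84.0
blue [395.2 243.1] 6.127383232116699 [[ 0.502 -0.276  0.055]]
yellow [426.5 246.8] 6.450607776641846 [[ 0.495 -0.344  0.055]]
green [424.5 278.2] 6.1391496658325195 [[ 0.426 -0.336  0.055]]
red [392.8 274.3] 6.398108959197998 [[ 0.434 -0.268  0.055]]
```

Run:
```python
from vis import *
S,T=load("scene0"),load("top0")
hs,ht=hsv(S),hsv(T)
for p in((318,165),(303,163),(337,175),(360,165)): print("S",p,hs[p[1],p[0]])
for p in((103,218),(113,218),(100,280),(108,280),(75,240),(395,189),(388,144),(390,180),(384,213)): print("T",p,ht[p[1],p[0]])
r={}
for n,c,h,V,w in(("S",S,hs,115,(278,365,148,190)),("T",T,ht,115,(88,140,188,312))):
    m=np.zeros(h.shape[:2],bool); m[w[2]:w[3],w[0]:w[1]]=1
    d=m&(h[...,1]<90)&(h[...,2]<(110 if n=="S" else 85))
    for k in blobs(d,15): print(n,"dark",cen(k).round(2),cv2.contourArea(k)); r.setdefault(n,[]).append(k)
    if n=="T":
        for k in blobs(m&(h[...,1]<90)&(h[...,2]>60),600):
            for z in(.017,.021,.025): print(z,cen(k).round(1),[np.round(v,4) for v in rect(c,k,z)])
        for k in r["T"]:
            if cv2.contourArea(k)>150: print([np.round(v,4) for v in rect(c,k,.025)])
o=(ht[...,0]<18)&(ht[...,1]>150)&(ht[...,2]>60)
for k in blobs(o,50): print("or",cen(k).round(1),cv2.contourArea(k),[np.round(v,4) for v in rect(T,k,.044)])
```

```text
S (318, 165) [ 53  26 129]
S (303, 163) [ 0  3 84]
S (337, 175) [ 15   5 109]
S (360, 165) [ 12  18 139]
T (103, 218) [ 26  15 134]
T (113, 218) [40 13 59]
T (100, 280) [ 18  11 116]
T (108, 280) [45 17 61]
T (75, 240) [18 26 98]
T (395, 189) [ 17 215 141]
T (388, 144) [21 41 44]
T (390, 180) [25 36 42]
T (384, 213) [ 5 27 57]
S dark [337.02 172.89] 53.0
S dark [302.38 161.61] 45.0
T dark [107.58 280.06] 372.0
T dark [123.05 280.41] 17.5
T dark [112.8 217.3] 347.0
T dark [128.01 217.89] 31.0
0.017 [108.2 280.1] [array([0.4163, 0.3596]), array([102.4436,  69.3244]), np.float64(0.7919)]
0.021 [108.2 280.1] [array([0.4159, 0.3582]), array([102.0939,  69.0877]), np.float64(0.7919)]
0.025 [108.2 280.1] [array([0.4156, 0.3569]), array([101.7442,  68.8511]), np.float64(0.7919)]
0.017 [113.3 217.3] [array([0.5594, 0.3593]), array([108.3586,  68.6963]), np.float64(5.2247)]
0.021 [113.3 217.3] [array([0.5585, 0.358 ]), array([107.9886,  68.4618]), np.float64(5.2248)]
0.025 [113.3 217.3] [array([0.5577, 0.3566]), array([107.6189,  68.2272]), np.float64(5.2247)]
[array([0.4153, 0.3587]), array([66.5529, 29.6589]), np.float64(0.377)]
[array([0.5578, 0.3593]), array([70.6577, 29.606 ]), np.float64(7.6968)]
or [392.7 274.3] 98.0 [array([ 0.4342, -0.2701]), array([25.2526, 24.0928]), np.float64(-45.6491)]
or [394.7 199.2] 258.5 [array([ 0.6053, -0.2784]), array([47.1407, 46.8926]), np.float64(-2.9757)]
or [449.  156.7] 651.5 [array([ 0.7033, -0.407 ]), array([68.9684, 61.2241]), np.float64(-28.159)]
or [388.3 141.5] 631.0 [array([ 0.7377, -0.2664]), array([74.2174, 63.0533]), np.float64(-56.3975)]
```

```bash
cat >> vis.py <<'E'
def momrect(c,k,z):
    X=cast(c,k.reshape(-1,2),z)[:,:2]; o=X.mean(0)
    m=cv2.moments(((X-o)*1000).astype(np.float32).reshape(-1,1,2))
    C=np.array([m["m10"],m["m01"]])/m["m00"]/1000+o
    return C,np.degrees(.5*np.arctan2(2*m["mu11"],m["mu20"]-m["mu02"]))
E
python3 - <<'E'
from vis import *
S,T=load("scene0"),load("top0")
hs,ht=hsv(S),hsv(T)
for (sx,sy),(tx,ty) in (((337,172.9),(107.6,280)),((302.4,161.6),(112.8,217.3))):
    def patch(c,h,x,y,w,q):
        x,y=int(x),int(y); v=h[...,2].astype(float); sub=np.zeros(v.shape,bool); sub[y-w[1]:y+w[1],x-w[0]:x+w[0]]=1
        return max(blobs(sub&(v<q)&(h[...,1]<90),15),key=cv2.contourArea)
    ks=[patch(S,hs,sx,sy,(14,7),q) for q in(105,115,125)]; kt=[patch(T,ht,tx,ty,(11,22),q) for q in(80,90,100)]
    for a,b in zip(ks,kt): print(cen(a).round(2),cen(b).round(2),cv2.contourArea(a),cv2.contourArea(b),tri([S,T],[cen(a),cen(b)]).round(4),[np.round(v,4) for v in momrect(T,b,.025)])
    w=(ht[...,1]<60)&(ht[...,2]>95); w[:,:88]=0;w[:186]=0;w[:,140:]=0
    for k in blobs(w,400):
        if abs(cen(k)[1]-ty)<15: print("face",[np.round(v,4) for v in momrect(T,k,.021)],[np.round(v,4) for v in rect(T,k,.021)])
h=ht
bl=(abs(h[...,0].astype(int)-110)<14)&(h[...,1]>110); bl[:160]=0;bl[240:]=0;bl[:,:240]=0;bl[:,325:]=0
k=max(blobs(bl,200),key=cv2.contourArea); print("board",momrect(T,k,.076))
# flange outer ring
E
```

```text
[336.89 172.91] [107.58 279.97] 47.5 368.5 [ 0.4619  0.4165 -0.0504] [array([0.4154, 0.3587]), np.float64(-0.0174)]
[336.91 172.86] [107.52 280.09] 57.0 383.5 [ 0.4617  0.4167 -0.0503] [array([0.4152, 0.3588]), np.float64(0.3669)]
[336.87 172.81] [107.78 279.97] 68.0 416.5 [ 0.4619  0.4159 -0.0497] [array([0.4155, 0.3583]), np.float64(0.3376)]
face [array([0.4159, 0.3595]), np.float64(0.3649)] [array([0.4159, 0.3596]), array([102.341 ,  64.7136]), np.float64(0.5618)]
[302.75 161.75] [112.77 217.24] 42.5 339.0 [0.5129 0.3068 0.0946] [array([0.5579, 0.3594]), np.float64(6.1915)]
[302.63 161.56] [112.64 217.12] 49.0 358.0 [0.5128 0.3066 0.0955] [array([0.5582, 0.3597]), np.float64(7.5901)]
[302.48 161.53] [112.76 216.98] 58.5 376.0 [0.5129 0.3061 0.096 ] [array([0.5586, 0.3595]), np.float64(6.6278)]
face [array([0.559 , 0.3604]), np.float64(6.7616)] [array([0.5591, 0.3602]), array([104.606 ,  64.1775]), np.float64(5.2247)]
board (array([ 0.59663758, -0.02379295]), np.float64(-9.64892116520851))
```

Run:
```python
from vis import *
S,T=load("scene0"),load("top0")
print(tri([S,T],[(302.6,161.6),(107.6,280)]),tri([S,T],[(336.9,172.9),(112.7,217.2)]))
```

```text
[0.41561877 0.36055644 0.0196178 ] [0.55847659 0.36045915 0.02298884]
```

```bash
cat > go.py <<'E'
import sys,numpy as np
from rig import arm
"""go.py x y z ydir_deg : yaw units, then shift units in the tool frame after that yaw"""
x,y,z,a=map(float,sys.argv[1:5]); s=arm.sense(); R=np.array(s["ee_rot"]); p=np.array(s["ee_pos"])
cur=np.degrees(np.arctan2(R[1,1],R[0,1])); dw=(a-cur+90)%180-90
t=np.radians(dw); Rz=np.array([[np.cos(t),-np.sin(t),0],[np.sin(t),np.cos(t),0],[0,0,1]])
d=np.array([x,y,z])-p
print("yaw",round(-dw/8,2),"shift now-frame",np.round(R.T@d/.025,2),"after-yaw",np.round((Rz@R).T@d/.025,2),"| t",round(s["t"],2),"p",p.round(4),"ydir",round(cur,2),"q1,6",np.round(np.array(s["q"])[[0,5]],2),"F",np.round(s["contact_force"],1),"gap",round(s["finger_gap"],4),"grip",round(s["grasp_force"],1))
E
python3 go.py 0.4155 0.3595 0.10 90.3
```

```text
yaw -1.86 shift now-frame [-12.46  -4.87   4.54] after-yaw [-10.79  -7.91   4.54] | t 0.1 p [0.1448 0.556  0.2132] ydir 75.4 q1,6 [ 1.3  -0.02] F [-0.4  0.2 -0.3] gap 0.0912 grip 0.0
```

>>> apply_moves --motion '[{"yaw":-0.93},{"yaw":-0.93},{"x":-0.98,"y":-0.71},{"x":-0.98,"y":-0.71},{"x":-0.98,"y":-0.71}]' --hand 91

```text
validation failed for argument at $.mo...
```

>>> apply_moves --motion '[{"x":-0.98,"y":-0.71},{"x":-0.98,"y":-0.71},{"x":-0.98,"y":-0.71},{"x":-0.98,"y":-0.71},{"x":-0.98,"y":-0.71}]'

```text
validation failed for argument at $.mo...
```

```bash
python3 go.py 0.4155 0.3595 0.10 90.3; python3 -c "
from vis import *
snap('top',1);snap('scene',1)"
```

```text
yaw -1.86 shift now-frame [-12.46  -4.87   4.54] after-yaw [-10.79  -7.91   4.54] | t 0.1 p [0.1448 0.556  0.2132] ydir 75.4 q1,6 [ 1.3  -0.02] F [-0.4  0.2 -0.3] gap 0.0912 grip 0.0
```

View pics/top1.png

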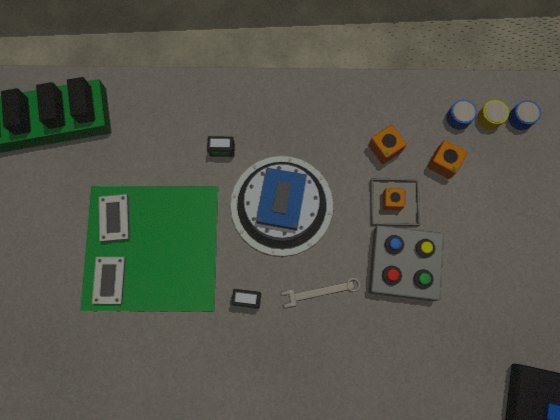

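The moves were refused because each row needs all four keys. The picture is unchanged.

>>> apply_moves --motion '[{"x":0,"y":0,"z":0,"yaw":-0.93},{"x":0,"y":0,"z":0,"yaw":-0.93},{"x":-0.98,"y":-0.72,"z":0,"yaw":0},{"x":-0.98,"y":-0.72,"z":0,"yaw":0},{"x":-0.98,"y":-0.72,"z":0,"yaw":0}]' --hand 91

```text
t: 0.7
ee_pos: [0.2192, 0.5021, 0.2137]
ee_rot: [[-1.0, -0.006, -0.0], [-0.006, 1.0, -0.0], [0.0, -0.0, -1.0]]
contact_force: [0.8, -0.4, -1.0]
finger_gap: 0.0912
grasp_force: 0.0
```

>>> apply_moves --motion '[{"x":-0.98,"y":-0.72,"z":0,"yaw":0},{"x":-0.98,"y":-0.72,"z":0,"yaw":0},{"x":-0.98,"y":-0.72,"z":0,"yaw":0},{"x":-0.98,"y":-0.72,"z":0,"yaw":0},{"x":-0.98,"y":-0.72,"z":0,"yaw":0}]'

```text
t: 1.2
ee_pos: [0.3425, 0.4125, 0.2138]
ee_rot: [[-1.0, -0.005, -0.0], [-0.005, 1.0, -0.0], [0.0, -0.0, -1.0]]
contact_force: [0.4, 0.4, 0.2]
finger_gap: 0.0908
grasp_force: 0.0
```

```bash
python3 go.py 0.4155 0.3595 0.10 90.3
```

```text
yaw -0.0 shift now-frame [-2.91 -2.13  4.55] after-yaw [-2.91 -2.13  4.55] | t 1.2 p [0.3425 0.4125 0.2138] ydir 90.28 q1,6 [ 0.86 -0.72] F [0.4 0.4 0.2] gap 0.0908 grip 0.0
```

>>> apply_moves --motion '[{"x":-0.97,"y":-0.71,"z":0.5,"yaw":0},{"x":-0.97,"y":-0.71,"z":0.5,"yaw":0},{"x":-0.97,"y":-0.71,"z":0.8,"yaw":0},{"x":0,"y":0,"z":0.9,"yaw":0},{"x":0,"y":0,"z":0.9,"yaw":0}]'

```text
t: 1.7
ee_pos: [0.4155, 0.3598, 0.1231]
ee_rot: [[-1.0, -0.003, 0.0], [-0.003, 1.0, 0.0], [-0.0, 0.0, -1.0]]
contact_force: [1.0, -1.0, 0.3]
finger_gap: 0.0908
grasp_force: 0.0
```

```bash
python3 - <<'E'
from vis import *
T=snap("top",2);S=snap("scene",2)
for c,(x,y,w,h) in((T,(40,175,160,140)),(S,(240,110,140,90))):
    pass
a=np.hstack([cv2.resize(T["frame"][180:310,70:190],(384,416)),cv2.resize(S["frame"][80:200,250:370],(416,416))])
cv2.imwrite("pics/c2.png",cv2.convertScaleAbs(a[...,::-1],alpha=1.5))
E
python3 go.py 0.4155 0.3595 0.008 90.3
```

```text
yaw -0.01 shift now-frame [-0.12  0.05  4.52] after-yaw [-0.12  0.05  4.52] | t 1.8 p [0.413  0.3587 0.121 ] ydir 90.24 q1,6 [ 0.69 -0.88] F [-0.1 -0.8 -1.1] gap 0.0911 grip 0.0
```

View pics/c2.png

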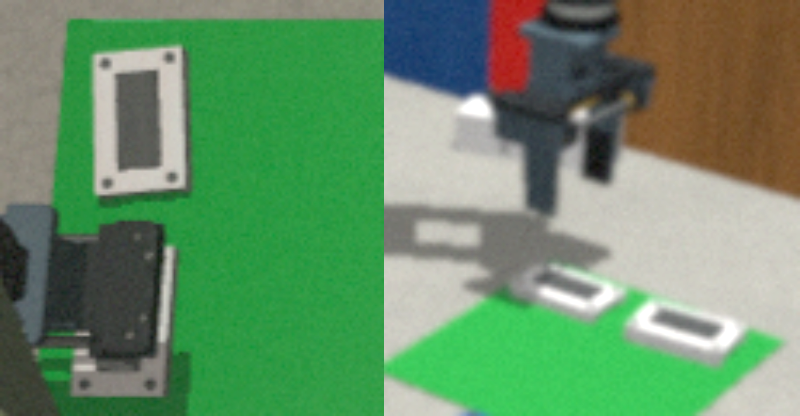

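The gripper is over the near plate in both views, so I'll descend.

>>> apply_moves --motion '[{"x":0,"y":0,"z":0.9,"yaw":0},{"x":0,"y":0,"z":0.9,"yaw":0},{"x":0,"y":0,"z":0.9,"yaw":0},{"x":0,"y":0,"z":0.6,"yaw":0},{"x":0,"y":0,"z":0.4,"yaw":0}]'

```text
t: 2.3
ee_pos: [0.4147, 0.3609, 0.0313]
ee_rot: [[-1.0, -0.005, 0.0], [-0.005, 1.0, 0.0], [-0.0, 0.0, -1.0]]
contact_force: [-0.0, -0.3, 0.0]
finger_gap: 0.0909
grasp_force: 0.0
```

```bash
python3 go.py 0.4155 0.3595 0.008 90.3
```

```text
yaw 0.0 shift now-frame [-0.03 -0.06  0.93] after-yaw [-0.03 -0.06  0.93] | t 2.3 p [0.4147 0.3609 0.0313] ydir 90.31 q1,6 [ 0.7  -0.88] F [-0.  -0.3  0. ] gap 0.0909 grip 0.0
```

>>> apply_moves --motion '[{"x":0,"y":0,"z":0.4,"yaw":0},{"x":0,"y":0,"z":0.3,"yaw":0},{"x":0,"y":0,"z":0.2,"yaw":0},{"x":0,"y":0,"z":0,"yaw":0},{"x":0,"y":0,"z":0,"yaw":0}]'

```text
t: 2.8
ee_pos: [0.4149, 0.3607, 0.0093]
ee_rot: [[-1.0, -0.005, 0.0], [-0.005, 1.0, 0.0], [-0.0, 0.0, -1.0]]
contact_force: [-0.6, 0.6, 0.9]
finger_gap: 0.0909
grasp_force: 0.0
```

>>> apply_moves --motion '[{"x":0,"y":0,"z":0,"yaw":0},{"x":0,"y":0,"z":0,"yaw":0},{"x":0,"y":0,"z":0,"yaw":0},{"x":0,"y":0,"z":0,"yaw":0},{"x":0,"y":0,"z":0,"yaw":0}]' --hand 55 --force 35

```text
t: 3.3
ee_pos: [0.4149, 0.3609, 0.0092]
ee_rot: [[-1.0, -0.005, 0.001], [-0.005, 1.0, 0.001], [-0.001, 0.001, -1.0]]
contact_force: [-0.1, 0.1, 0.7]
finger_gap: 0.0634
grasp_force: 35.1
```

```bash
python3 go.py 0.4155 0.3595 0.15 90.3
```

```text
yaw -0.0 shift now-frame [-0.03 -0.05 -5.63] after-yaw [-0.03 -0.05 -5.63] | t 3.3 p [0.4149 0.3609 0.0092] ydir 90.27 q1,6 [ 0.69 -0.88] F [-0.1  0.1  0.7] gap 0.0634 grip 35.1
```

>>> apply_moves --motion '[{"x":0,"y":0,"z":-0.5,"yaw":0},{"x":0,"y":0,"z":-0.9,"yaw":0},{"x":0,"y":0,"z":-0.9,"yaw":0},{"x":0,"y":0,"z":-0.9,"yaw":0},{"x":0,"y":0,"z":-0.9,"yaw":0}]'

```text
t: 3.8
ee_pos: [0.4142, 0.36, 0.1127]
ee_rot: [[-1.0, -0.005, -0.001], [-0.005, 1.0, -0.001], [0.001, -0.001, -1.0]]
contact_force: [0.4, 0.4, -3.0]
finger_gap: 0.0635
grasp_force: 35.4
```

>>> apply_moves --motion '[{"x":0,"y":0,"z":-0.9,"yaw":0},{"x":0,"y":0,"z":-0.9,"yaw":0.62},{"x":0,"y":0,"z":0,"yaw":0.62},{"x":0,"y":0,"z":0,"yaw":0},{"x":0,"y":0,"z":0,"yaw":0}]'

```text
t: 4.3
ee_pos: [0.4141, 0.36, 0.1562]
ee_rot: [[-0.986, 0.166, -0.001], [0.166, 0.986, -0.001], [0.001, -0.001, -1.0]]
contact_force: [-0.4, -1.0, -3.4]
finger_gap: 0.0638
grasp_force: 35.4
```

```bash
python3 go.py 0.5965 -0.025 0.15 80.4
```

```text
yaw 0.01 shift now-frame [ -9.75 -13.98   0.26] after-yaw [ -9.76 -13.97   0.26] | t 4.3 p [0.4141 0.36   0.1562] ydir 80.46 q1,6 [ 0.69 -0.71] F [-0.4 -1.  -3.4] gap 0.0638 grip 35.4
```

>>> apply_moves --motion '[{"x":-0.65,"y":-0.93,"z":0,"yaw":0},{"x":-0.65,"y":-0.93,"z":0,"yaw":0},{"x":-0.65,"y":-0.93,"z":0,"yaw":0},{"x":-0.65,"y":-0.93,"z":0,"yaw":0},{"x":-0.65,"y":-0.93,"z":0,"yaw":0}]'

```text
t: 4.8
ee_pos: [0.475, 0.231, 0.1557]
ee_rot: [[-0.986, 0.166, -0.002], [0.166, 0.986, -0.001], [0.002, -0.001, -1.0]]
contact_force: [-0.2, -0.8, -2.3]
finger_gap: 0.0635
grasp_force: 35.4
```

>>> apply_moves --motion '[{"x":-0.65,"y":-0.93,"z":0,"yaw":0},{"x":-0.65,"y":-0.93,"z":0,"yaw":0},{"x":-0.65,"y":-0.93,"z":0,"yaw":0},{"x":-0.65,"y":-0.93,"z":0,"yaw":0},{"x":-0.65,"y":-0.93,"z":0,"yaw":0}]'

```text
t: 5.3
ee_pos: [0.5356, 0.1028, 0.1557]
ee_rot: [[-0.986, 0.166, -0.002], [0.166, 0.986, -0.0], [0.002, -0.001, -1.0]]
contact_force: [-0.0, 0.1, -2.0]
finger_gap: 0.0635
grasp_force: 35.4
```

>>> apply_moves --motion '[{"x":-0.65,"y":-0.93,"z":0,"yaw":0},{"x":-0.65,"y":-0.93,"z":0,"yaw":0},{"x":-0.65,"y":-0.93,"z":0,"yaw":0},{"x":-0.65,"y":-0.93,"z":0,"yaw":0},{"x":-0.6,"y":-0.9,"z":0,"yaw":0}]'

```text
t: 5.8
ee_pos: [0.5952, -0.0243, 0.1555]
ee_rot: [[-0.986, 0.166, -0.002], [0.166, 0.986, 0.0], [0.002, -0.0, -1.0]]
contact_force: [0.5, 1.5, -3.1]
finger_gap: 0.0638
grasp_force: 35.4
```

```bash
python3 go.py 0.5965 -0.025 0.095 80.4; python3 -c "
from vis import *
T=snap('top',3);S=snap('scene',3)
a=np.hstack([cv2.resize(T['frame'][140:270,220:350],(400,400)),cv2.resize(S['frame'][150:270,220:340],(400,400))])
cv2.imwrite('pics/c3.png',cv2.convertScaleAbs(a[...,::-1],alpha=1.5))"
```

```text
yaw 0.01 shift now-frame [-0.06 -0.02  2.42] after-yaw [-0.06 -0.02  2.42] | t 5.8 p [ 0.5952 -0.0243  0.1555] ydir 80.44 q1,6 [-0.06 -1.46] F [ 0.5  1.5 -3.1] gap 0.0638 grip 35.4
```

View pics/c3.png

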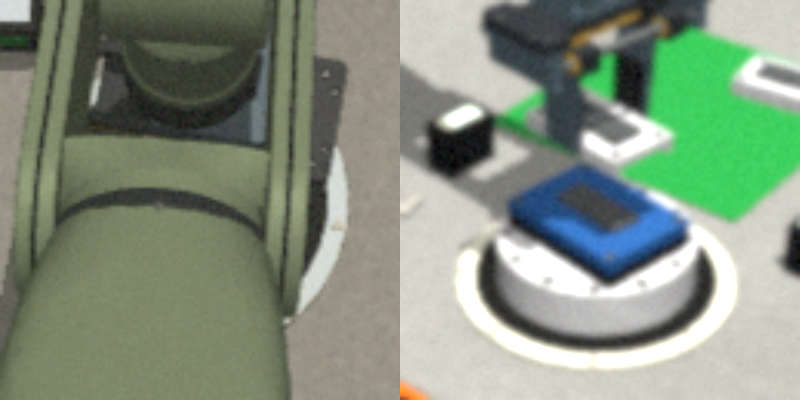

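>>> apply_moves --motion '[{"x":-0.05,"y":0,"z":0.7,"yaw":0},{"x":0,"y":0,"z":0.7,"yaw":0},{"x":0,"y":0,"z":0.5,"yaw":0},{"x":0,"y":0,"z":0.4,"yaw":0},{"x":0,"y":0,"z":0.2,"yaw":0}]'

```text
t: 6.4
ee_pos: [0.596, -0.023, 0.0928]
ee_rot: [[-0.986, 0.167, -0.002], [0.167, 0.986, 0.0], [0.002, -0.0, -1.0]]
contact_force: [0.2, 0.3, -2.9]
finger_gap: 0.0635
grasp_force: 35.4
```

>>> apply_moves --motion '[{"x":0,"y":0,"z":0.04,"yaw":0},{"x":0,"y":0,"z":0.04,"yaw":0},{"x":0,"y":0,"z":0.04,"yaw":0},{"x":0,"y":0,"z":0,"yaw":0},{"x":0,"y":0,"z":0,"yaw":0}]'

```text
t: 6.9
ee_pos: [0.5969, -0.0234, 0.0913]
ee_rot: [[-0.986, 0.167, 0.001], [0.167, 0.986, 0.0], [-0.001, 0.0, -1.0]]
contact_force: [0.7, 0.6, -2.8]
finger_gap: 0.0638
grasp_force: 35.4
```

>>> apply_moves --motion '[{"x":0,"y":-0.03,"z":0.04,"yaw":0},{"x":0,"y":0,"z":0.04,"yaw":0},{"x":0,"y":0,"z":0.04,"yaw":0},{"x":0,"y":0,"z":0,"yaw":0},{"x":0,"y":0,"z":0,"yaw":0}]'

```text
t: 7.4
ee_pos: [0.5965, -0.0241, 0.0879]
ee_rot: [[-0.986, 0.167, -0.0], [0.167, 0.986, 0.0], [0.0, 0.0, -1.0]]
contact_force: [0.6, -0.5, -2.0]
finger_gap: 0.0637
grasp_force: 35.4
```

>>> apply_moves --motion '[{"x":0,"y":0,"z":0.04,"yaw":0},{"x":0,"y":0,"z":0.04,"yaw":0},{"x":0,"y":0,"z":0,"yaw":0},{"x":0,"y":0,"z":0,"yaw":0},{"x":0,"y":0,"z":0,"yaw":0}]'

```text
t: 7.9
ee_pos: [0.5966, -0.0241, 0.086]
ee_rot: [[-0.986, 0.167, 0.0], [0.167, 0.986, 0.0], [-0.0, 0.0, -1.0]]
contact_force: [-0.3, 0.1, -2.9]
finger_gap: 0.0636
grasp_force: 35.4
```

>>> apply_moves --motion '[{"x":0,"y":0,"z":0.04,"yaw":0},{"x":0,"y":0,"z":0.04,"yaw":0},{"x":0,"y":0,"z":0,"yaw":0},{"x":0,"y":0,"z":0,"yaw":0},{"x":0,"y":0,"z":0,"yaw":0}]'

```text
t: 8.4
ee_pos: [0.5966, -0.0241, 0.0839]
ee_rot: [[-0.986, 0.167, 0.0], [0.167, 0.986, 0.0], [-0.0, 0.0, -1.0]]
contact_force: [0.5, -0.0, -2.2]
finger_gap: 0.0635
grasp_force: 35.4
```

>>> apply_moves --motion '[{"x":0,"y":0,"z":0.04,"yaw":0},{"x":0,"y":0,"z":0.02,"yaw":0},{"x":0,"y":0,"z":0,"yaw":0},{"x":0,"y":0,"z":0,"yaw":0},{"x":0,"y":0,"z":0,"yaw":0}]'

```text
t: 8.9
ee_pos: [0.5967, -0.0241, 0.0829]
ee_rot: [[-0.986, 0.167, 0.001], [0.167, 0.986, 0.0], [-0.001, 0.0, -1.0]]
contact_force: [-1.7, -0.4, 3.1]
finger_gap: 0.0631
grasp_force: 35.4
```

>>> apply_moves --motion '[{"x":0,"y":0,"z":0.02,"yaw":0},{"x":0,"y":0,"z":0,"yaw":0},{"x":0,"y":0,"z":0,"yaw":0},{"x":0,"y":0,"z":0,"yaw":0},{"x":0,"y":0,"z":0,"yaw":0}]'

```text
t: 9.4
ee_pos: [0.5967, -0.0241, 0.0829]
ee_rot: [[-0.986, 0.168, 0.001], [0.168, 0.986, 0.0], [-0.001, 0.0, -1.0]]
contact_force: [-2.7, 0.1, 6.4]
finger_gap: 0.0634
grasp_force: 35.2
```

>>> apply_moves --motion '[{"x":0,"y":0,"z":0,"yaw":0},{"x":0,"y":0,"z":0,"yaw":0},{"x":0,"y":0,"z":0,"yaw":0},{"x":0,"y":0,"z":0,"yaw":0},{"x":0,"y":0,"z":-0.3,"yaw":0}]' --hand 91

```text
t: 9.9
ee_pos: [0.5958, -0.0241, 0.0885]
ee_rot: [[-0.986, 0.167, -0.003], [0.167, 0.986, 0.0], [0.003, -0.0, -1.0]]
contact_force: [0.3, -0.3, -0.2]
finger_gap: 0.0908
grasp_force: 0.0
```

>>> apply_moves --motion '[{"x":0,"y":0,"z":-0.9,"yaw":0},{"x":0,"y":0,"z":-0.9,"yaw":0},{"x":0,"y":0,"z":-0.9,"yaw":0},{"x":0.7,"y":0.9,"z":0,"yaw":-0.6},{"x":0.7,"y":0.9,"z":0,"yaw":-0.6}]'

```text
t: 10.4
ee_pos: [0.5682, 0.0251, 0.1583]
ee_rot: [[-1.0, -0.001, 0.003], [-0.001, 1.0, 0.0], [-0.003, 0.0, -1.0]]
contact_force: [0.6, 0.1, -0.3]
finger_gap: 0.0912
grasp_force: 0.0
```

>>> apply_moves --motion '[{"x":0,"y":0.95,"z":0,"yaw":-0.6},{"x":0,"y":0.95,"z":0,"yaw":0},{"x":0,"y":0.95,"z":0,"yaw":0},{"x":0,"y":0.95,"z":0,"yaw":0},{"x":0,"y":0.95,"z":0,"yaw":0}]'

```text
t: 10.9
ee_pos: [0.5597, 0.1443, 0.1576]
ee_rot: [[-0.997, -0.083, 0.001], [-0.083, 0.997, 0.0], [-0.001, 0.0, -1.0]]
contact_force: [0.4, -0.4, -0.4]
finger_gap: 0.0909
grasp_force: 0.0
```

```bash
cat > look.py <<'E'
import sys
from vis import *
tag=sys.argv[1]; T=snap("top",tag);S=snap("scene",tag); h=hsv(T)
w=(h[...,1]<60)&(h[...,2]>95)
def face(win,z,amin=400):
    m=np.zeros(w.shape,bool); m[win[2]:win[3],win[0]:win[1]]=1
    for k in blobs(w&m,amin): print(win,cen(k).round(1),cv2.contourArea(k),[np.round(v,4) for v in momrect(T,k,z)],[np.round(v,4) for v in rect(T,k,z)])
face((88,140,186,310),.021); 
g=w.copy(); 
# plates on shaker: rib = dark blob near board centre
d=(h[...,1]<90)&(h[...,2]<85); m=np.zeros(w.shape,bool); m[165:232,255:310]=1
for k in blobs(d&m,150): print("rib",cen(k).round(1),cv2.contourArea(k),[np.round(v,4) for v in momrect(T,k,.095)])
a=np.hstack([cv2.resize(T["frame"][140:270,220:350],(400,400)),cv2.resize(S["frame"][150:270,220:340],(400,400))])
cv2.imwrite(f"pics/c{tag}.png",cv2.convertScaleAbs(a[...,::-1],alpha=1.5))
E
python3 look.py 4; python3 go.py 0.5587 0.36 0.10 96.6
```

```text
rib [281.3 195. ] 356.0 [array([ 0.5973, -0.0251]), np.float64(-9.7666)]
yaw -0.21 shift now-frame [-0.7   8.54  2.31] after-yaw [-0.95  8.51  2.31] | t 11.0 p [0.5596 0.1457 0.1575] ydir 94.93 q1,6 [ 0.23 -1.42] F [-0.1 -0.3 -0. ] gap 0.0909 grip 0.0
```

View pics/c4.png

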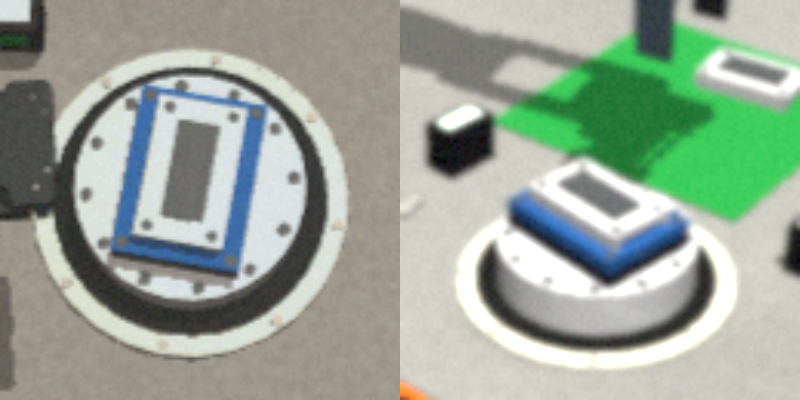

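Plate one sits flat and centred on the blue board (rib at about (281,195), yaw −9.8°). Next I'll re-check where the far plate is.

```bash
cat > far.py <<'E'
import sys
from vis import *
for n,x,y,wx,wy,q in(("scene",337,173,25,16,110),("top",113,217,30,35,85)):
    c=load(n+sys.argv[1]);h=hsv(c);m=np.zeros(h.shape[:2],bool);m[y-wy:y+wy,x-wx:x+wx]=1
    for k in blobs(m&(h[...,1]<90)&(h[...,2]<q),40): print(n,cen(k).round(1),cv2.contourArea(k),[np.round(v,4) for v in momrect(c,k,.023)])
E
python3 far.py 4
```

```text
scene [326.  170.6] 50.0 [array([0.52  , 0.3513]), np.float64(4.9701)]
top [111.4 235.8] 92.0 [array([0.5153, 0.3595]), np.float64(9.1051)]
top [132.8 212.3] 948.5 [array([0.5718, 0.3152]), np.float64(5.0852)]
top [118.1 215.2] 118.0 [array([0.5648, 0.3485]), np.float64(8.2393)]
```

Run:
```python
from vis import *
T,S=load("top4"),load("scene4")
a=np.hstack([cv2.resize(T['frame'][170:320,70:220],(400,400)),cv2.resize(S['frame'][120:220,270:370],(400,400))])
cv2.imwrite('pics/c5.png',cv2.convertScaleAbs(a[...,::-1],alpha=1.6))
```

```text
(no output)
```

View pics/c5.png

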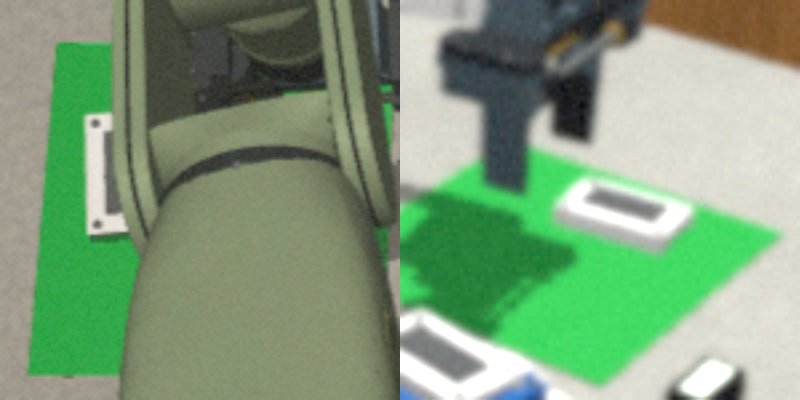

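The second plate was knocked toward −x, as the scene view shows, and the arm hides it from above. I'll back off to measure it.

>>> apply_moves --motion '[{"x":0,"y":-0.95,"z":0,"yaw":0},{"x":0,"y":-0.95,"z":0,"yaw":0},{"x":0,"y":-0.95,"z":0,"yaw":0},{"x":0,"y":-0.95,"z":0,"yaw":0},{"x":0,"y":0,"z":0,"yaw":0}]'

```text
t: 11.5
ee_pos: [0.5678, 0.0455, 0.1573]
ee_rot: [[-0.997, -0.08, 0.0], [-0.08, 0.997, -0.001], [-0.0, -0.001, -1.0]]
contact_force: [0.7, -0.1, 0.2]
finger_gap: 0.0909
grasp_force: 0.0
```

```bash
cat > far.py <<'E'
import sys
from vis import *
tag=sys.argv[1]; T=snap("top",tag);S=snap("scene",tag)
h=hsv(T); m=np.zeros(h.shape[:2],bool); m[188:308,88:200]=1
r={}
for k in blobs(m&(h[...,1]<60)&(h[...,2]>95),300): print("face",cen(k).round(1),cv2.contourArea(k),[np.round(v,4) for v in momrect(T,k,.021)],[np.round(v,4) for v in rect(T,k,.021)])
for k in blobs(m&(h[...,1]<90)&(h[...,2]<85),150): print("rib",cen(k).round(1),cv2.contourArea(k),[np.round(v,4) for v in momrect(T,k,.025)]); r["T"]=cen(k)
h=hsv(S); m[:]=0; m[150:192,300:350]=1
for k in blobs(m&(h[...,1]<90)&(h[...,2]<110),35): print("srib",cen(k).round(1),cv2.contourArea(k)); r["S"]=cen(k)
print(tri([S,T],[r["S"],r["T"]]))
E
python3 far.py 5
```

```text
face [115.8 234. ] 1210.0 [array([0.5202, 0.3504]), np.float64(5.9523)] [array([0.5205, 0.35  ]), array([104.3411,  63.7625]), np.float64(5.1518)]
rib [115.7 233.8] 352.5 [array([0.5198, 0.3495]), np.float64(7.234)]
rib [188.1 242.4] 995.5 [array([0.5058, 0.1836]), np.float64(-6.1646)]
srib [326.  170.6] 49.0
[0.53454673 0.20451265 0.07730684]
```

```bash
python3 go.py 0.520 0.3500 0.04 96.2;python3 -c "
from vis import *
print(tri([load('scene5'),load('top5')],[(326,170.6),(115.7,233.8)]))"
```

```text
yaw -0.19 shift now-frame [ 0.92 12.19  4.69] after-yaw [ 0.59 12.21  4.69] | t 11.6 p [0.5676 0.048  0.1572] ydir 94.67 q1,6 [ 0.06 -1.59] F [ 0.1  0.4 -0.2] gap 0.0912 grip 0.0
[0.52021732 0.35046413 0.02296498]
```

>>> apply_moves --motion '[{"x":0,"y":0,"z":0,"yaw":-0.19},{"x":0.05,"y":0.94,"z":0,"yaw":0},{"x":0.05,"y":0.94,"z":0,"yaw":0},{"x":0.05,"y":0.94,"z":0,"yaw":0},{"x":0.05,"y":0.94,"z":0,"yaw":0}]'

```text
t: 12.1
ee_pos: [0.5519, 0.1433, 0.157]
ee_rot: [[-0.994, -0.112, 0.0], [-0.112, 0.994, 0.0], [-0.0, 0.0, -1.0]]
contact_force: [0.5, -0.4, 0.3]
finger_gap: 0.0909
grasp_force: 0.0
```

>>> apply_moves --motion '[{"x":0.05,"y":0.94,"z":0,"yaw":0},{"x":0.05,"y":0.94,"z":0,"yaw":0},{"x":0.05,"y":0.94,"z":0,"yaw":0},{"x":0.05,"y":0.94,"z":0,"yaw":0},{"x":0.05,"y":0.94,"z":0,"yaw":0}]'

```text
t: 12.6
ee_pos: [0.5326, 0.2596, 0.157]
ee_rot: [[-0.994, -0.112, -0.0], [-0.112, 0.994, 0.0], [-0.0, 0.0, -1.0]]
contact_force: [0.4, 0.1, 0.3]
finger_gap: 0.091
grasp_force: 0.0
```

>>> apply_moves --motion '[{"x":0.05,"y":0.94,"z":0,"yaw":0},{"x":0.05,"y":0.94,"z":0.5,"yaw":0},{"x":0.05,"y":0.94,"z":0.9,"yaw":0},{"x":0.0,"y":0.94,"z":0.9,"yaw":0},{"x":0,"y":0,"z":0,"yaw":0}]'

```text
t: 13.1
ee_pos: [0.5164, 0.3529, 0.0961]
ee_rot: [[-0.993, -0.114, -0.005], [-0.114, 0.993, -0.002], [0.005, -0.002, -1.0]]
contact_force: [-0.4, -1.8, 0.4]
finger_gap: 0.091
grasp_force: 0.0
```

```bash
python3 go.py 0.520 0.3500 0.009 96.2; python3 -c "
from vis import *
S=snap('scene',6);h=hsv(S); m=np.zeros(h.shape[:2],bool); m[150:192,300:350]=1
for k in blobs(m&(h[...,1]<90)&(h[...,2]<110),25): print('srib',cen(k).round(1),cv2.contourArea(k))"
```

```text
yaw 0.05 shift now-frame [-0.15 -0.13  3.48] after-yaw [-0.15 -0.12  3.48] | t 13.1 p [0.5164 0.3529 0.0961] ydir 96.56 q1,6 [ 0.58 -1.11] F [-0.4 -1.8  0.4] gap 0.091 grip 0.0
srib [318.  161.6] 490.5
```

>>> apply_moves --motion '[{"x":-0.1,"y":-0.08,"z":0.9,"yaw":0},{"x":0,"y":0,"z":0.9,"yaw":0},{"x":0,"y":0,"z":0.7,"yaw":0},{"x":0,"y":0,"z":0.0,"yaw":0},{"x":0,"y":0,"z":0,"yaw":0}]'

```text
t: 13.65
ee_pos: [0.5226, 0.3489, 0.0381]
ee_rot: [[-0.994, -0.109, 0.001], [-0.109, 0.994, 0.001], [-0.001, 0.0, -1.0]]
contact_force: [0.4, 1.2, 0.8]
finger_gap: 0.091
grasp_force: 0.0
```

```bash
python3 go.py 0.520 0.3500 0.009 96.2; python3 -c "
from vis import *
S=snap('scene',7)
cv2.imwrite('pics/c7.png',cv2.convertScaleAbs(cv2.resize(S['frame'][130:210,280:380],(750,600))[...,::-1],alpha=1.6))"
```

```text
yaw 0.01 shift now-frame [0.1  0.06 1.17] after-yaw [0.1  0.06 1.17] | t 13.65 p [0.5226 0.3489 0.0381] ydir 96.28 q1,6 [ 0.57 -1.11] F [0.4 1.2 0.8] gap 0.091 grip 0.0
```

View pics/c7.png

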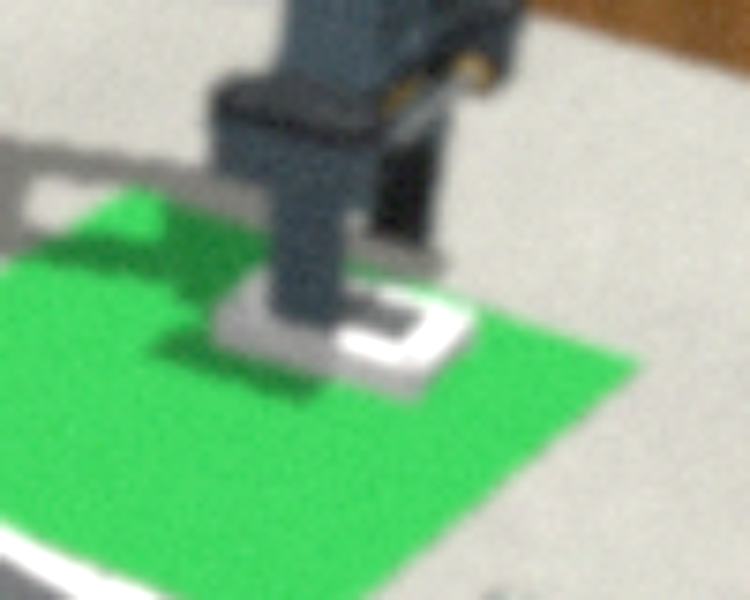

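The fingers straddle the plate over its middle, so I'll lower and grip.

>>> apply_moves --motion '[{"x":0.1,"y":0.04,"z":0.5,"yaw":0},{"x":0,"y":0,"z":0.4,"yaw":0},{"x":0,"y":0,"z":0.25,"yaw":0},{"x":0,"y":0,"z":0.0,"yaw":0},{"x":0,"y":0,"z":0,"yaw":0}]'

```text
t: 14.2
ee_pos: [0.5193, 0.3497, 0.0079]
ee_rot: [[-0.994, -0.109, -0.0], [-0.109, 0.994, -0.0], [0.0, -0.0, -1.0]]
contact_force: [0.5, 0.4, 0.1]
finger_gap: 0.0909
grasp_force: 0.0
```

>>> apply_moves --motion '[{"x":0,"y":0,"z":0,"yaw":0},{"x":0,"y":0,"z":0,"yaw":0},{"x":0,"y":0,"z":0,"yaw":0},{"x":0,"y":0,"z":0,"yaw":0},{"x":0,"y":0,"z":0,"yaw":0}]' --hand 55 --force 35

```text
t: 14.7
ee_pos: [0.5195, 0.3501, 0.0085]
ee_rot: [[-0.994, -0.109, 0.001], [-0.109, 0.994, 0.001], [-0.001, 0.001, -1.0]]
contact_force: [-0.9, 0.5, 0.7]
finger_gap: 0.0638
grasp_force: 35.0
```

>>> apply_moves --motion '[{"x":0,"y":0,"z":-0.5,"yaw":0},{"x":0,"y":0,"z":-0.9,"yaw":0},{"x":0,"y":0,"z":-0.9,"yaw":0},{"x":0,"y":0,"z":-0.9,"yaw":0},{"x":0,"y":0,"z":-0.9,"yaw":0}]'

```text
t: 15.2
ee_pos: [0.5189, 0.3492, 0.1119]
ee_rot: [[-0.994, -0.109, -0.001], [-0.109, 0.994, -0.001], [0.001, -0.001, -1.0]]
contact_force: [1.5, 0.4, -2.9]
finger_gap: 0.0638
grasp_force: 35.0
```

>>> apply_moves --motion '[{"x":0,"y":0,"z":-0.9,"yaw":0},{"x":0,"y":0,"z":-0.9,"yaw":0.66},{"x":0,"y":0,"z":-0.6,"yaw":0.66},{"x":0,"y":0,"z":0,"yaw":0.66},{"x":0,"y":0,"z":0,"yaw":0}]'

```text
t: 15.7
ee_pos: [0.5192, 0.3494, 0.1715]
ee_rot: [[-0.986, 0.166, 0.0], [0.166, 0.986, 0.0], [-0.0, 0.0, -1.0]]
contact_force: [-0.9, 0.8, -3.1]
finger_gap: 0.064
grasp_force: 35.0
```

```bash
python3 go.py 0.5965 -0.025 0.17 80.4
```

```text
yaw 0.01 shift now-frame [ -5.54 -14.25   0.06] after-yaw [ -5.55 -14.25   0.06] | t 15.7 p [0.5192 0.3494 0.1715] ydir 80.45 q1,6 [ 0.57 -0.83] F [-0.9  0.8 -3.1] gap 0.064 grip 35.0
```

>>> apply_moves --motion '[{"x":-0.37,"y":-0.95,"z":0,"yaw":0},{"x":-0.37,"y":-0.95,"z":0,"yaw":0},{"x":-0.37,"y":-0.95,"z":0,"yaw":0},{"x":-0.37,"y":-0.95,"z":0,"yaw":0},{"x":-0.37,"y":-0.95,"z":0,"yaw":0}]'

```text
t: 16.2
ee_pos: [0.5446, 0.2235, 0.1702]
ee_rot: [[-0.987, 0.164, -0.002], [0.164, 0.987, -0.001], [0.002, -0.001, -1.0]]
contact_force: [0.3, -0.5, -2.6]
finger_gap: 0.0637
grasp_force: 35.0
```

>>> apply_moves --motion '[{"x":-0.37,"y":-0.95,"z":0,"yaw":0},{"x":-0.37,"y":-0.95,"z":0,"yaw":0},{"x":-0.37,"y":-0.95,"z":0,"yaw":0},{"x":-0.37,"y":-0.95,"z":0,"yaw":0},{"x":-0.37,"y":-0.95,"z":0,"yaw":0}]'

```text
t: 16.7
ee_pos: [0.5705, 0.0988, 0.1702]
ee_rot: [[-0.986, 0.164, -0.002], [0.164, 0.986, -0.0], [0.002, -0.001, -1.0]]
contact_force: [0.3, -0.1, -2.7]
finger_gap: 0.0638
grasp_force: 35.0
```

>>> apply_moves --motion '[{"x":-0.37,"y":-0.95,"z":0,"yaw":0},{"x":-0.37,"y":-0.95,"z":0,"yaw":0},{"x":-0.37,"y":-0.95,"z":0,"yaw":0},{"x":-0.37,"y":-0.95,"z":0,"yaw":0},{"x":-0.37,"y":-0.95,"z":0,"yaw":0}]'

```text
t: 17.2
ee_pos: [0.5963, -0.0258, 0.1702]
ee_rot: [[-0.986, 0.164, -0.002], [0.164, 0.986, 0.0], [0.002, -0.0, -1.0]]
contact_force: [0.8, 0.2, -2.5]
finger_gap: 0.0637
grasp_force: 35.0
```

>>> apply_moves --motion '[{"x":0,"y":0,"z":0.9,"yaw":0},{"x":0,"y":0,"z":0.6,"yaw":0},{"x":0,"y":0,"z":0.3,"yaw":0},{"x":0,"y":0,"z":0,"yaw":0},{"x":0,"y":0,"z":0,"yaw":0}]'

```text
t: 17.7
ee_pos: [0.5972, -0.0245, 0.1261]
ee_rot: [[-0.986, 0.165, 0.0], [0.165, 0.986, 0.0], [-0.0, 0.0, -1.0]]
contact_force: [-0.5, -0.5, -2.5]
finger_gap: 0.0637
grasp_force: 35.0
```

```bash
python3 go.py 0.5965 -0.025 0.0965 80.4
```

```text
yaw 0.01 shift now-frame [ 0.03 -0.02  1.18] after-yaw [ 0.03 -0.02  1.18] | t 17.7 p [ 0.5972 -0.0245  0.1261] ydir 80.5 q1,6 [-0.06 -1.47] F [-0.5 -0.5 -2.5] gap 0.0637 grip 35.0
```

>>> apply_moves --motion '[{"x":0,"y":0,"z":0.4,"yaw":0},{"x":0,"y":0,"z":0.2,"yaw":0},{"x":0,"y":0,"z":0.06,"yaw":0},{"x":0,"y":0,"z":0,"yaw":0},{"x":0,"y":0,"z":0,"yaw":0}]'

```text
t: 18.2
ee_pos: [0.5971, -0.0246, 0.1093]
ee_rot: [[-0.986, 0.166, 0.0], [0.166, 0.986, 0.0], [-0.0, 0.0, -1.0]]
contact_force: [0.7, -0.2, -2.6]
finger_gap: 0.0638
grasp_force: 35.0
```

>>> apply_moves --motion '[{"x":0,"y":0,"z":0.04,"yaw":0},{"x":0,"y":0,"z":0.04,"yaw":0},{"x":0,"y":0,"z":0,"yaw":0},{"x":0,"y":0,"z":0,"yaw":0},{"x":0,"y":0,"z":0,"yaw":0}]'

```text
t: 18.7
ee_pos: [0.597, -0.0247, 0.1072]
ee_rot: [[-0.986, 0.166, 0.0], [0.166, 0.986, 0.0], [-0.0, 0.0, -1.0]]
contact_force: [-0.4, -1.1, -2.9]
finger_gap: 0.0636
grasp_force: 35.0
```

>>> apply_moves --motion '[{"x":0,"y":0,"z":0.04,"yaw":0},{"x":0,"y":0,"z":0.04,"yaw":0},{"x":0,"y":0,"z":0,"yaw":0},{"x":0,"y":0,"z":0,"yaw":0},{"x":0,"y":0,"z":0,"yaw":0}]'

```text
t: 19.2
ee_pos: [0.597, -0.0246, 0.1052]
ee_rot: [[-0.986, 0.166, 0.0], [0.166, 0.986, 0.0], [-0.0, 0.0, -1.0]]
contact_force: [-0.5, -0.4, -3.2]
finger_gap: 0.0637
grasp_force: 35.0
```

>>> apply_moves --motion '[{"x":0,"y":0,"z":0.04,"yaw":0},{"x":0,"y":0,"z":0.04,"yaw":0},{"x":0,"y":0,"z":0,"yaw":0},{"x":0,"y":0,"z":0,"yaw":0},{"x":0,"y":0,"z":0,"yaw":0}]'

```text
t: 19.7
ee_pos: [0.597, -0.0246, 0.1032]
ee_rot: [[-0.986, 0.166, 0.0], [0.166, 0.986, 0.0], [-0.0, 0.0, -1.0]]
contact_force: [-0.1, -0.2, -2.4]
finger_gap: 0.0636
grasp_force: 35.0
```

>>> apply_moves --motion '[{"x":0,"y":0,"z":0.04,"yaw":0},{"x":0,"y":0,"z":0.02,"yaw":0},{"x":0,"y":0,"z":0,"yaw":0},{"x":0,"y":0,"z":0,"yaw":0},{"x":0,"y":0,"z":0,"yaw":0}]'

```text
t: 20.2
ee_pos: [0.597, -0.0247, 0.1017]
ee_rot: [[-0.986, 0.166, 0.0], [0.166, 0.986, 0.0], [-0.0, 0.0, -1.0]]
contact_force: [-0.0, 0.4, -2.3]
finger_gap: 0.0634
grasp_force: 35.0
```

>>> apply_moves --motion '[{"x":0,"y":0,"z":0.04,"yaw":0},{"x":0,"y":0,"z":0.02,"yaw":0},{"x":0,"y":0,"z":0,"yaw":0},{"x":0,"y":0,"z":0,"yaw":0},{"x":0,"y":0,"z":0,"yaw":0}]'

```text
t: 20.7
ee_pos: [0.597, -0.0247, 0.1002]
ee_rot: [[-0.986, 0.166, 0.0], [0.166, 0.986, 0.0], [-0.0, 0.0, -1.0]]
contact_force: [0.1, -0.1, -2.9]
finger_gap: 0.0636
grasp_force: 35.0
```

>>> apply_moves --motion '[{"x":0,"y":0,"z":0.04,"yaw":0},{"x":0,"y":0,"z":0.02,"yaw":0},{"x":0,"y":0,"z":0,"yaw":0},{"x":0,"y":0,"z":0,"yaw":0},{"x":0,"y":0,"z":0,"yaw":0}]'

```text
t: 21.2
ee_pos: [0.597, -0.0247, 0.0987]
ee_rot: [[-0.986, 0.166, 0.0], [0.166, 0.986, 0.0], [-0.0, 0.0, -1.0]]
contact_force: [-0.3, 0.8, -3.5]
finger_gap: 0.064
grasp_force: 35.0
```

>>> apply_moves --motion '[{"x":0,"y":0,"z":0.04,"yaw":0},{"x":0,"y":0,"z":0.02,"yaw":0},{"x":0,"y":0,"z":0,"yaw":0},{"x":0,"y":0,"z":0,"yaw":0},{"x":0,"y":0,"z":0,"yaw":0}]'

```text
t: 21.7
ee_pos: [0.597, -0.0247, 0.0972]
ee_rot: [[-0.986, 0.166, 0.0], [0.166, 0.986, 0.0], [-0.0, 0.0, -1.0]]
contact_force: [1.3, -1.0, -3.5]
finger_gap: 0.0636
grasp_force: 35.0
```

>>> apply_moves --motion '[{"x":0,"y":0,"z":0.02,"yaw":0},{"x":0,"y":0,"z":0.02,"yaw":0},{"x":0,"y":0,"z":0,"yaw":0},{"x":0,"y":0,"z":0,"yaw":0},{"x":0,"y":0,"z":0,"yaw":0}]'

```text
t: 22.2
ee_pos: [0.597, -0.0247, 0.0962]
ee_rot: [[-0.986, 0.166, 0.0], [0.166, 0.986, 0.0], [-0.0, 0.0, -1.0]]
contact_force: [0.2, -1.1, -2.5]
finger_gap: 0.0637
grasp_force: 35.0
```

>>> apply_moves --motion '[{"x":0,"y":0,"z":0.02,"yaw":0},{"x":0,"y":0,"z":0.02,"yaw":0},{"x":0,"y":0,"z":0,"yaw":0},{"x":0,"y":0,"z":0,"yaw":0},{"x":0,"y":0,"z":0,"yaw":0}]'

```text
t: 22.7
ee_pos: [0.5971, -0.0246, 0.0962]
ee_rot: [[-0.986, 0.166, 0.001], [0.166, 0.986, 0.0], [-0.001, 0.0, -1.0]]
contact_force: [-2.1, -1.1, 6.8]
finger_gap: 0.0637
grasp_force: 35.0
```

Landed at 0.0962. I'll release, lift, and step aside to look at the pile and the tray.

>>> apply_moves --motion '[{"x":0,"y":0,"z":0,"yaw":0},{"x":0,"y":0,"z":0,"yaw":0},{"x":0,"y":0,"z":0,"yaw":0},{"x":0,"y":0,"z":0,"yaw":0},{"x":0,"y":0,"z":-0.3,"yaw":0}]' --hand 91

```text
t: 23.2
ee_pos: [0.5962, -0.0246, 0.1018]
ee_rot: [[-0.986, 0.166, -0.003], [0.166, 0.986, 0.0], [0.003, -0.0, -1.0]]
contact_force: [0.8, -0.6, -0.4]
finger_gap: 0.0911
grasp_force: 0.0
```

>>> apply_moves --motion '[{"x":0,"y":0,"z":-0.9,"yaw":0},{"x":0,"y":0,"z":-0.9,"yaw":0},{"x":0,"y":0,"z":-0.9,"yaw":0},{"x":0,"y":0,"z":-0.9,"yaw":0},{"x":0,"y":0.9,"z":0,"yaw":0}]'

```text
t: 23.7
ee_pos: [0.6027, -0.0042, 0.197]
ee_rot: [[-0.986, 0.169, 0.008], [0.169, 0.986, -0.001], [-0.008, 0.0, -1.0]]
contact_force: [0.7, -0.3, 0.4]
finger_gap: 0.0911
grasp_force: 0.0
```

>>> apply_moves --motion '[{"x":0,"y":0.95,"z":0,"yaw":0},{"x":0,"y":0.95,"z":0,"yaw":0},{"x":0,"y":0.95,"z":0,"yaw":0},{"x":0,"y":0.95,"z":0,"yaw":0},{"x":0,"y":0.95,"z":0,"yaw":0}]'

```text
t: 24.2
ee_pos: [0.6207, 0.1156, 0.1933]
ee_rot: [[-0.986, 0.166, 0.001], [0.166, 0.986, 0.0], [-0.001, 0.0, -1.0]]
contact_force: [0.4, 0.2, 0.5]
finger_gap: 0.091
grasp_force: 0.0
```

```bash
cat > log.py <<'E'
import sys
from vis import *
tag=sys.argv[1]; T=snap("top",tag);S=snap("scene",tag); h=hsv(T)
o=(h[...,0]<18)&(h[...,1]>150)&(h[...,2]>60)
for k in blobs(o,100): print("or",cen(k).round(1),cv2.contourArea(k),[np.round(v,4) for v in rect(T,k,.044)])
d=(h[...,1]<90)&(h[...,2]<85); m=np.zeros(o.shape,bool); m[165:232,255:310]=1
for k in blobs(d&m,150): print("rib",cen(k).round(1),cv2.contourArea(k),[np.round(v,4) for v in momrect(T,k,.115)])
a=np.hstack([cv2.resize(T["frame"][140:270,220:350],(400,400)),cv2.resize(T["frame"][150:300,360:460],(267,400))])
b=np.hstack([cv2.resize(S["frame"][170:250,230:310],(333,333)),cv2.resize(S["frame"][220:320,130:270],(467,333))])
cv2.imwrite(f"pics/c{tag}.png",cv2.convertScaleAbs(np.vstack([np.pad(a,((0,0),(0,133),(0,0))),b])[:,:,::-1][:600,:800],alpha=1.5))
E
python3 log.py 8; python3 -c "
from vis import *
im=cv2.imread('pics/c8.png');print(im.shape)"
```

```text
or [394.9 202. ] 179.5 [array([ 0.605 , -0.2781]), array([50.1445, 47.0776]), np.float64(-2.1899)]
or [447.5 159.2] 804.5 [array([ 0.6995, -0.4037]), array([78.7669, 63.4549]), np.float64(-28.159)]
or [386.7 143.4] 774.0 [array([ 0.7356, -0.2668]), array([75.3779, 66.5343]), np.float64(-55.1142)]
rib [281.3 192.9] 377.5 [array([ 0.5969, -0.0252]), np.float64(-9.9651)]
(600, 800, 3)
```

View pics/c8.png

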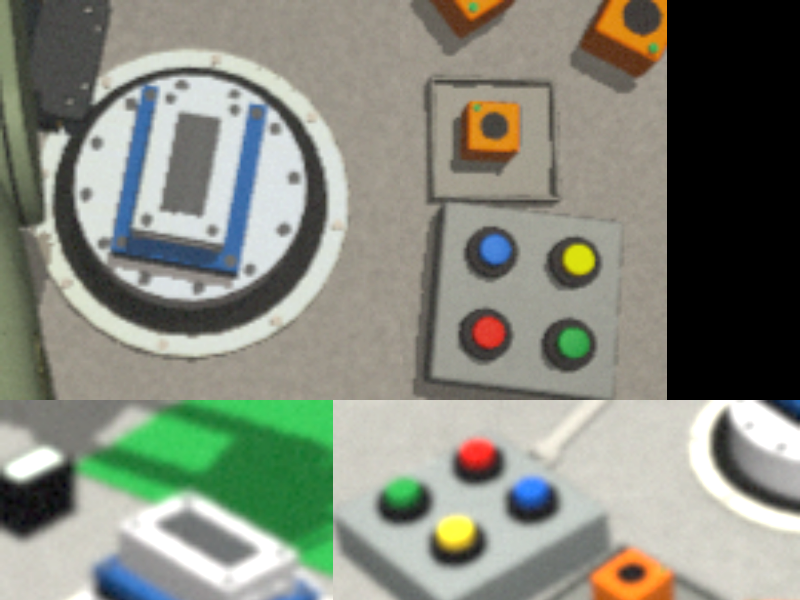

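```bash
python3 - <<'E'
from vis import *
T=load("top8"); h=hsv(T)
m=np.zeros(h.shape[:2],bool); m[185:212,382:408]=1
for k in blobs(m&(h[...,2]<75)&(h[...,1]<150),15): print("disc",cen(k),cv2.contourArea(k),cast(T,cen(k),.045))
o=m&(h[...,0]<20)&(h[...,1]>150)&(h[...,2]>115)
for k in blobs(o,30): print("top",cen(k),[np.round(v,4) for v in rect(T,k,.044)])
S=load("scene8");h=hsv(S);m[:]=0;m[255:300,200:240]=1
o=m&(h[...,0]<20)&(h[...,1]>150)
for k in blobs(o,30): print(cen(k),cv2.contourArea(k))
for p in [(431,78),(555,78),(553,198),(432,200)]: print("tray",cast(T,(360+(p[0]-400)/2.67,150+p[1]/2.667),.014).round(4))
E
python3 go.py 0.605 -0.279 0.12 87.5
```

```text
disc [388.60119048 208.47619048] 28.0 [[ 0.58184902 -0.26605441  0.045     ]]
disc [394.91737892 196.84330484] 58.5 [[ 0.60897283 -0.28113722  0.045     ]]
top [395.20932878 197.28555176] [array([ 0.6089, -0.2816]), array([42.3422, 40.6662]), np.float64(-1.7542)]
[219.24198718 277.32051282] 416.0
tray [[ 0.6586 -0.235   0.014 ]]
tray [[ 0.66   -0.3433  0.014 ]]
tray [[ 0.5529 -0.3368  0.014 ]]
tray [[ 0.5497 -0.2332  0.014 ]]
yaw -0.86 shift now-frame [ -1.96 -15.75   2.9 ] after-yaw [ -0.06 -15.87   2.9 ] | t 24.3 p [0.6209 0.1173 0.193 ] ydir 80.61 q1,6 [ 0.17 -1.24] F [ 1.3 -0.3 -0.5] gap 0.0912 grip 0.0
```

>>> apply_moves --motion '[{"x":0,"y":0,"z":0,"yaw":-0.95},{"x":0,"y":-0.98,"z":0,"yaw":0},{"x":0,"y":-0.98,"z":0,"yaw":0},{"x":0,"y":-0.98,"z":0,"yaw":0},{"x":0,"y":-0.98,"z":0,"yaw":0}]'

```text
t: 24.8
ee_pos: [0.6168, 0.0149, 0.1931]
ee_rot: [[-0.999, 0.034, 0.0], [0.034, 0.999, -0.001], [-0.0, -0.0, -1.0]]
contact_force: [0.2, 0.5, 0.2]
finger_gap: 0.0908
grasp_force: 0.0
```

>>> apply_moves --motion '[{"x":0,"y":-0.98,"z":0,"yaw":0},{"x":0,"y":-0.98,"z":0,"yaw":0},{"x":0,"y":-0.98,"z":0,"yaw":0},{"x":0,"y":-0.98,"z":0,"yaw":0},{"x":0,"y":-0.98,"z":0,"yaw":0}]'

```text
t: 25.3
ee_pos: [0.6124, -0.1077, 0.1932]
ee_rot: [[-0.999, 0.035, 0.0], [0.035, 0.999, -0.001], [-0.0, -0.001, -1.0]]
contact_force: [0.1, -1.2, -0.2]
finger_gap: 0.0911
grasp_force: 0.0
```

>>> apply_moves --motion '[{"x":0,"y":-0.98,"z":0,"yaw":0},{"x":0,"y":-0.98,"z":0,"yaw":0},{"x":0,"y":-0.98,"z":0,"yaw":0},{"x":0,"y":-0.98,"z":0,"yaw":0},{"x":0,"y":-0.98,"z":0,"yaw":0}]'

```text
t: 25.8
ee_pos: [0.608, -0.23, 0.1931]
ee_rot: [[-0.999, 0.035, -0.0], [0.035, 0.999, -0.0], [0.0, -0.0, -1.0]]
contact_force: [0.5, -0.4, 0.4]
finger_gap: 0.0913
grasp_force: 0.0
```

>>> apply_moves --motion '[{"x":0,"y":-0.98,"z":0.5,"yaw":0},{"x":0,"y":-0.8,"z":0.9,"yaw":0},{"x":0,"y":0,"z":0.9,"yaw":0},{"x":0,"y":0,"z":0.6,"yaw":0},{"x":0,"y":0,"z":0,"yaw":0}]'

```text
t: 26.3
ee_pos: [0.6051, -0.273, 0.1178]
ee_rot: [[-0.999, 0.035, -0.005], [0.035, 0.999, 0.002], [0.005, 0.002, -1.0]]
contact_force: [0.0, 0.1, 0.7]
finger_gap: 0.0912
grasp_force: 0.0
```

```bash
python3 go.py 0.6085 -0.281 0.022 88.2; python3 -c "
from vis import *
S=snap('scene',9);T=snap('top',9);h=hsv(S);m=np.zeros(h.shape[:2],bool);m[255:300,200:240]=1
for k in blobs(m&(h[...,0]<20)&(h[...,1]>150),30): print(cen(k),cv2.contourArea(k))
cv2.imwrite('pics/c9.png',cv2.convertScaleAbs(cv2.resize(S['frame'][220:310,160:280],(800,600))[...,::-1],alpha=1.5))"
```

```text
yaw -0.03 shift now-frame [-0.17 -0.32  3.83] after-yaw [-0.17 -0.32  3.83] | t 26.3 p [ 0.6051 -0.273   0.1178] ydir 87.98 q1,6 [-0.44 -1.98] F [0.  0.1 0.7] gap 0.0912 grip 0.0
[219.06128905 277.25662317] 421.5
```

View pics/c9.png

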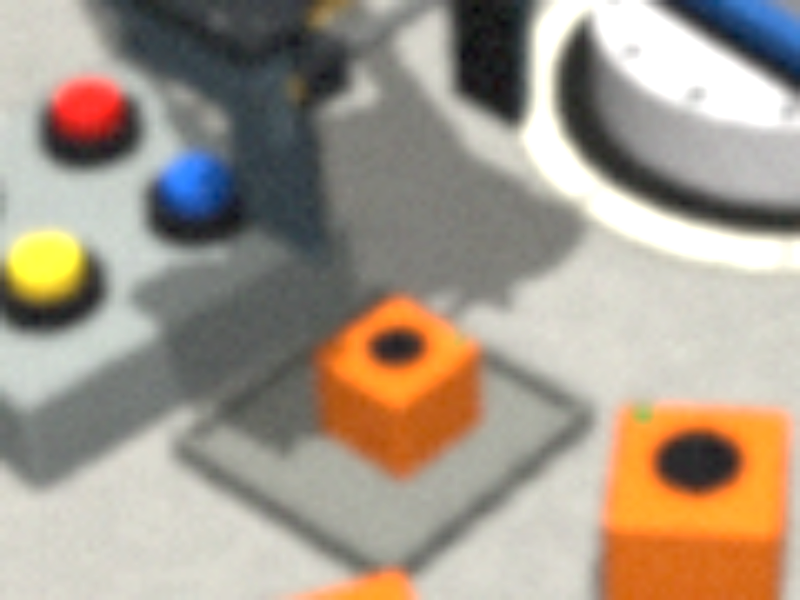

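>>> apply_moves --motion '[{"x":-0.1,"y":-0.25,"z":0.5,"yaw":0},{"x":0,"y":0,"z":0.7,"yaw":0},{"x":0,"y":0,"z":0.7,"yaw":0},{"x":0,"y":0,"z":0,"yaw":0},{"x":0,"y":0,"z":0,"yaw":0}]'

```text
t: 26.9
ee_pos: [0.6098, -0.2793, 0.073]
ee_rot: [[-0.999, 0.034, 0.001], [0.034, 0.999, -0.0], [-0.001, -0.0, -1.0]]
contact_force: [-0.9, -0.6, -0.3]
finger_gap: 0.0909
grasp_force: 0.0
```

```bash
python3 go.py 0.6085 -0.281 0.022 88.2
```

```text
yaw -0.02 shift now-frame [ 0.05 -0.07  2.04] after-yaw [ 0.05 -0.07  2.04] | t 26.9 p [ 0.6098 -0.2793  0.073 ] ydir 88.05 q1,6 [-0.45 -1.98] F [-0.9 -0.6 -0.3] gap 0.0909 grip 0.0
```

>>> apply_moves --motion '[{"x":0.04,"y":-0.06,"z":0.7,"yaw":0},{"x":0,"y":0,"z":0.7,"yaw":0},{"x":0,"y":0,"z":0.64,"yaw":0},{"x":0,"y":0,"z":0,"yaw":0},{"x":0,"y":0,"z":0,"yaw":0}]'

```text
t: 27.4
ee_pos: [0.6093, -0.2809, 0.0229]
ee_rot: [[-0.999, 0.034, 0.002], [0.034, 0.999, -0.001], [-0.002, -0.001, -1.0]]
contact_force: [-0.8, -0.8, -0.3]
finger_gap: 0.0911
grasp_force: 0.0
```

>>> apply_moves --motion '[{"x":0,"y":0,"z":0,"yaw":0},{"x":0,"y":0,"z":0,"yaw":0},{"x":0,"y":0,"z":0,"yaw":0},{"x":0,"y":0,"z":0,"yaw":0},{"x":0,"y":0,"z":0,"yaw":0}]' --hand 35 --force 20

```text
t: 27.9
ee_pos: [0.6085, -0.2805, 0.0219]
ee_rot: [[-0.999, 0.034, 0.0], [0.034, 0.999, -0.0], [-0.0, -0.0, -1.0]]
contact_force: [-0.1, -0.2, -0.4]
finger_gap: 0.0541
grasp_force: 0.0
```

>>> apply_moves --motion '[{"x":0,"y":0,"z":0,"yaw":0},{"x":0,"y":0,"z":0,"yaw":0},{"x":0,"y":0,"z":-0.4,"yaw":0},{"x":0,"y":0,"z":-0.9,"yaw":0},{"x":0,"y":0,"z":-0.9,"yaw":0}]'

```text
t: 28.4
ee_pos: [0.608, -0.2803, 0.0771]
ee_rot: [[-0.999, 0.034, -0.001], [0.034, 0.999, 0.001], [0.001, 0.001, -1.0]]
contact_force: [0.2, 0.5, -0.9]
finger_gap: 0.0443
grasp_force: 20.0
```

>>> apply_moves --motion '[{"x":0,"y":0,"z":-0.95,"yaw":0},{"x":0,"y":0,"z":-0.95,"yaw":0},{"x":0,"y":0,"z":-0.95,"yaw":0},{"x":0,"y":0,"z":-0.95,"yaw":0},{"x":0,"y":0,"z":-0.95,"yaw":0.95}]'

```text
t: 28.9
ee_pos: [0.6082, -0.2803, 0.1969]
ee_rot: [[-0.986, 0.169, 0.0], [0.169, 0.986, 0.0], [-0.0, 0.0, -1.0]]
contact_force: [0.4, -0.7, -2.9]
finger_gap: 0.0439
grasp_force: 20.0
```

>>> apply_moves --motion '[{"x":0,"y":0.5,"z":0,"yaw":0},{"x":0,"y":0.95,"z":0,"yaw":0},{"x":0,"y":0.95,"z":0,"yaw":0},{"x":0,"y":0.95,"z":0,"yaw":0},{"x":0,"y":0.95,"z":0,"yaw":0}]'

```text
t: 29.4
ee_pos: [0.6256, -0.1723, 0.1939]
ee_rot: [[-0.987, 0.163, -0.002], [0.163, 0.987, 0.001], [0.003, 0.001, -1.0]]
contact_force: [-0.1, -0.4, -1.5]
finger_gap: 0.0441
grasp_force: 20.0
```

```bash
python3 go.py 0.597 -0.025 0.145 80.4
```

```text
yaw 0.03 shift now-frame [2.08 5.63 1.97] after-yaw [2.11 5.62 1.97] | t 29.4 p [ 0.6256 -0.1723  0.1939] ydir 80.62 q1,6 [-0.29 -1.69] F [-0.1 -0.4 -1.5] gap 0.0441 grip 20.0
```

>>> apply_moves --motion '[{"x":0.4,"y":0.95,"z":0,"yaw":0},{"x":0.4,"y":0.95,"z":0,"yaw":0},{"x":0.4,"y":0.95,"z":0,"yaw":0},{"x":0.4,"y":0.95,"z":0,"yaw":0},{"x":0.4,"y":0.95,"z":0,"yaw":0}]'

```text
t: 29.9
ee_pos: [0.5954, -0.047, 0.194]
ee_rot: [[-0.987, 0.163, -0.002], [0.163, 0.987, 0.001], [0.003, 0.0, -1.0]]
contact_force: [-0.1, 0.8, -0.9]
finger_gap: 0.0439
grasp_force: 20.0
```

>>> apply_moves --motion '[{"x":0.1,"y":0.83,"z":0,"yaw":0},{"x":0,"y":0,"z":0.6,"yaw":0},{"x":0,"y":0,"z":0.6,"yaw":0},{"x":0,"y":0,"z":0.4,"yaw":0},{"x":0,"y":0,"z":0,"yaw":0}]'

```text
t: 30.4
ee_pos: [0.596, -0.0275, 0.153]
ee_rot: [[-0.986, 0.164, -0.005], [0.164, 0.986, 0.001], [0.005, -0.0, -1.0]]
contact_force: [-0.0, -0.4, -1.0]
finger_gap: 0.0438
grasp_force: 20.0
```

```bash
python3 go.py 0.597 -0.025 0.138 80.4
```

```text
yaw 0.02 shift now-frame [-0.03  0.11  0.6 ] after-yaw [-0.03  0.11  0.6 ] | t 30.4 p [ 0.596  -0.0275  0.153 ] ydir 80.54 q1,6 [-0.07 -1.47] F [-0.  -0.4 -1. ] gap 0.0438 grip 20.0
```

>>> apply_moves --motion '[{"x":0,"y":0.06,"z":0.3,"yaw":0},{"x":0,"y":0,"z":0.2,"yaw":0},{"x":0,"y":0,"z":0.08,"yaw":0},{"x":0,"y":0,"z":0,"yaw":0},{"x":0,"y":0,"z":0,"yaw":0}]'

```text
t: 30.9
ee_pos: [0.5981, -0.0268, 0.1412]
ee_rot: [[-0.986, 0.166, 0.001], [0.166, 0.986, 0.0], [-0.001, 0.0, -1.0]]
contact_force: [0.4, 0.4, -2.2]
finger_gap: 0.044
grasp_force: 20.0
```

>>> apply_moves --motion '[{"x":0,"y":0,"z":0.04,"yaw":0},{"x":0,"y":0,"z":0.02,"yaw":0},{"x":0,"y":0,"z":0,"yaw":0},{"x":0,"y":0,"z":0,"yaw":0},{"x":0,"y":0,"z":0,"yaw":0}]'

```text
t: 31.4
ee_pos: [0.598, -0.0267, 0.1395]
ee_rot: [[-0.986, 0.166, 0.0], [0.166, 0.986, 0.0], [-0.0, 0.0, -1.0]]
contact_force: [0.5, 0.7, -1.4]
finger_gap: 0.044
grasp_force: 20.0
```

>>> apply_moves --motion '[{"x":0,"y":0,"z":0.04,"yaw":0},{"x":0,"y":0,"z":0.02,"yaw":0},{"x":0,"y":0,"z":0,"yaw":0},{"x":0,"y":0,"z":0,"yaw":0},{"x":0,"y":0,"z":0,"yaw":0}]'

```text
t: 31.9
ee_pos: [0.5979, -0.0267, 0.1379]
ee_rot: [[-0.986, 0.166, 0.0], [0.166, 0.986, 0.0], [-0.0, 0.0, -1.0]]
contact_force: [-0.0, -0.1, -1.8]
finger_gap: 0.0439
grasp_force: 20.0
```

>>> apply_moves --motion '[{"x":0.03,"y":0.06,"z":0.04,"yaw":0},{"x":0,"y":0,"z":0.02,"yaw":0},{"x":0,"y":0,"z":0,"yaw":0},{"x":0,"y":0,"z":0,"yaw":0},{"x":0,"y":0,"z":0,"yaw":0}]'

```text
t: 32.4
ee_pos: [0.5975, -0.0251, 0.1364]
ee_rot: [[-0.986, 0.166, -0.0], [0.166, 0.986, 0.0], [0.0, 0.0, -1.0]]
contact_force: [0.0, -0.5, -1.6]
finger_gap: 0.0438
grasp_force: 20.0
```

>>> apply_moves --motion '[{"x":0,"y":0,"z":0.04,"yaw":0},{"x":0,"y":0,"z":0.02,"yaw":0},{"x":0,"y":0,"z":0,"yaw":0},{"x":0,"y":0,"z":0,"yaw":0},{"x":0,"y":0,"z":0,"yaw":0}]'

```text
t: 32.9
ee_pos: [0.5975, -0.0251, 0.135]
ee_rot: [[-0.986, 0.166, 0.0], [0.166, 0.986, 0.0], [-0.0, 0.0, -1.0]]
contact_force: [-0.3, -0.1, -1.6]
finger_gap: 0.044
grasp_force: 20.0
```

>>> apply_moves --motion '[{"x":0,"y":0,"z":0.04,"yaw":0},{"x":0,"y":0,"z":0.01,"yaw":0},{"x":0,"y":0,"z":0,"yaw":0},{"x":0,"y":0,"z":0,"yaw":0},{"x":0,"y":0,"z":0,"yaw":0}]'

```text
t: 33.4
ee_pos: [0.5975, -0.0251, 0.1337]
ee_rot: [[-0.986, 0.166, 0.0], [0.166, 0.986, 0.0], [-0.0, 0.0, -1.0]]
contact_force: [1.1, -0.3, -0.8]
finger_gap: 0.0444
grasp_force: 20.0
```

>>> apply_moves --motion '[{"x":0,"y":0,"z":0.04,"yaw":0},{"x":0,"y":0,"z":0.01,"yaw":0},{"x":0,"y":0,"z":0,"yaw":0},{"x":0,"y":0,"z":0,"yaw":0},{"x":0,"y":0,"z":0,"yaw":0}]'

```text
t: 33.9
ee_pos: [0.5975, -0.0251, 0.1324]
ee_rot: [[-0.986, 0.166, 0.0], [0.166, 0.986, 0.0], [-0.0, 0.0, -1.0]]
contact_force: [1.0, -0.2, -1.3]
finger_gap: 0.0441
grasp_force: 20.0
```

>>> apply_moves --motion '[{"x":0,"y":0,"z":0.03,"yaw":0},{"x":0,"y":0,"z":0.01,"yaw":0},{"x":0,"y":0,"z":0,"yaw":0},{"x":0,"y":0,"z":0,"yaw":0},{"x":0,"y":0,"z":0,"yaw":0}]'

```text
t: 34.4
ee_pos: [0.5975, -0.0251, 0.1315]
ee_rot: [[-0.986, 0.166, 0.0], [0.166, 0.986, 0.0], [-0.0, 0.0, -1.0]]
contact_force: [0.4, -0.8, -1.2]
finger_gap: 0.0438
grasp_force: 20.0
```

>>> apply_moves --motion '[{"x":0,"y":0,"z":0.03,"yaw":0},{"x":0,"y":0,"z":0.01,"yaw":0},{"x":0,"y":0,"z":0,"yaw":0},{"x":0,"y":0,"z":0,"yaw":0},{"x":0,"y":0,"z":0,"yaw":0}]'

```text
t: 34.9
ee_pos: [0.5974, -0.0251, 0.1304]
ee_rot: [[-0.986, 0.166, 0.0], [0.166, 0.986, 0.0], [-0.0, 0.0, -1.0]]
contact_force: [0.2, -0.1, -1.0]
finger_gap: 0.0438
grasp_force: 20.0
```

>>> apply_moves --motion '[{"x":0,"y":0,"z":0.03,"yaw":0},{"x":0,"y":0,"z":0.01,"yaw":0},{"x":0,"y":0,"z":0,"yaw":0},{"x":0,"y":0,"z":0,"yaw":0},{"x":0,"y":0,"z":0,"yaw":0}]'

```text
t: 35.4
ee_pos: [0.5975, -0.0251, 0.1303]
ee_rot: [[-0.986, 0.166, 0.001], [0.166, 0.986, 0.0], [-0.001, 0.0, -1.0]]
contact_force: [-1.7, 0.3, 5.5]
finger_gap: 0.0439
grasp_force: 20.0
```

>>> apply_moves --motion '[{"x":0,"y":0,"z":0,"yaw":0},{"x":0,"y":0,"z":0,"yaw":0},{"x":0,"y":0,"z":0,"yaw":0},{"x":0,"y":0,"z":0,"yaw":0},{"x":0,"y":0,"z":-0.2,"yaw":0}]' --hand 75

```text
t: 35.9
ee_pos: [0.5969, -0.025, 0.1338]
ee_rot: [[-0.986, 0.166, -0.002], [0.166, 0.986, 0.0], [0.002, -0.0, -1.0]]
contact_force: [0.7, -0.2, -0.1]
finger_gap: 0.0752
grasp_force: 0.0
```

>>> apply_moves --motion '[{"x":0,"y":0,"z":-0.5,"yaw":0},{"x":0,"y":0,"z":-0.9,"yaw":0},{"x":0,"y":0,"z":-0.9,"yaw":0},{"x":0,"y":0,"z":-0.7,"yaw":0},{"x":0,"y":0,"z":0,"yaw":0}]'

```text
t: 36.4
ee_pos: [0.5993, -0.0252, 0.2133]
ee_rot: [[-0.986, 0.166, 0.007], [0.166, 0.986, -0.0], [-0.007, 0.001, -1.0]]
contact_force: [-0.1, 0.2, 0.3]
finger_gap: 0.0749
grasp_force: 0.0
```

```bash
python3 - <<'E'
from vis import *
snap("scene",10)
S,T=load("scene8"),load("top8")
for nm,a in(("blue",(98,125)),("yellow",(22,34)),("green",(45,85)),("red",(170,8))):
    r=[]
    for c,(x0,x1,y0,y1) in((S,(130,210,225,275)),(T,(370,445,225,300))):
        h=hsv(c);H=h[...,0];m=np.zeros(H.shape,bool);m[y0:y1,x0:x1]=1
        m&=(((H>=a[0])&(H<=a[1])) if a[0]<a[1] else ((H>=a[0])|(H<=a[1])))&(h[...,1]>110)&(h[...,2]>50)
        k=max(blobs(m,20),key=cv2.contourArea); r.append(cen(k))
    print(nm,r,tri([S,T],r).round(4),cast(T,r[1],.058).round(4))
S=load("scene10"); cv2.imwrite("pics/c10.png",cv2.convertScaleAbs(cv2.resize(S["frame"][150:255,215:355],(800,600))[...,::-1],alpha=1.5))
E
python3 go.py 0.502 -0.276 0.14 80.4
```

```text
blue [array([188.97315436, 247.6689038 ]), array([395.26632302, 243.17869416])] [ 0.5005 -0.2748  0.0614] [[ 0.5012 -0.2755  0.058 ]]
yellow [array([166.39851024, 259.95344507]), array([426.30952381, 246.85119048])] [ 0.4932 -0.3421  0.0616] [[ 0.494  -0.3428  0.058 ]]
green [array([150.41666667, 247.74722222]), array([424.56862745, 278.09982175])] [ 0.4255 -0.335   0.0616] [[ 0.426  -0.3358  0.058 ]]
red [array([172.78004535, 236.10657596]), array([392.91180867, 274.16442451])] [ 0.433  -0.2674  0.0618] [[ 0.4335 -0.2681  0.058 ]]
yaw 0.01 shift now-frame [  2.14 -10.54   2.84] after-yaw [  2.14 -10.54   2.84] | t 36.45 p [ 0.5983 -0.0251  0.2113] ydir 80.44 q1,6 [-0.06 -1.47] F [-0.2 -0.1  0. ] gap 0.0752 grip 0.0
```

View pics/c10.png

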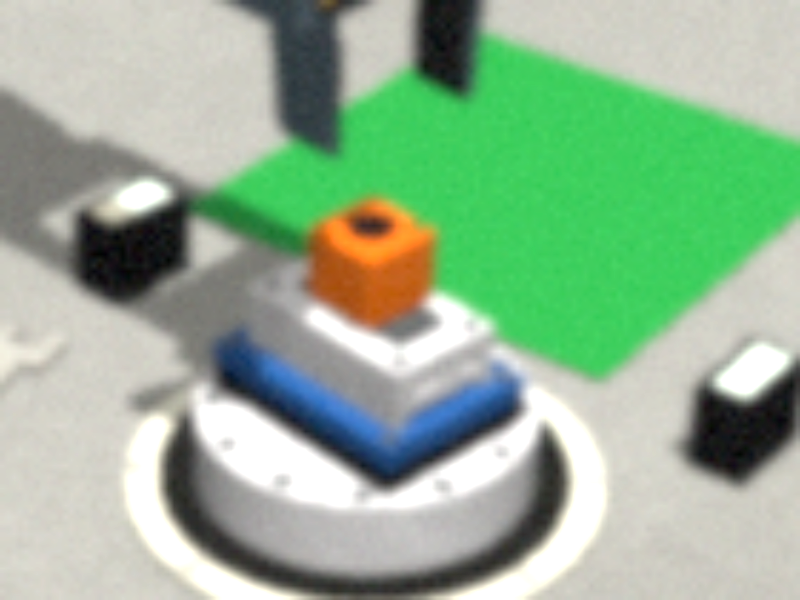

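>>> apply_moves --motion '[{"x":0.19,"y":-0.96,"z":0,"yaw":0},{"x":0.19,"y":-0.96,"z":0,"yaw":0},{"x":0.19,"y":-0.96,"z":0,"yaw":0},{"x":0.19,"y":-0.96,"z":0,"yaw":0},{"x":0.19,"y":-0.96,"z":0,"yaw":0}]'

```text
t: 36.95
ee_pos: [0.553, -0.1401, 0.2082]
ee_rot: [[-0.986, 0.166, -0.002], [0.166, 0.986, 0.001], [0.002, 0.0, -1.0]]
contact_force: [-0.4, -0.8, 0.2]
finger_gap: 0.075
grasp_force: 0.0
```

>>> apply_moves --motion '[{"x":0.19,"y":-0.96,"z":0,"yaw":0},{"x":0.19,"y":-0.96,"z":0,"yaw":0},{"x":0.19,"y":-0.96,"z":0,"yaw":0},{"x":0.19,"y":-0.96,"z":0,"yaw":0},{"x":0.19,"y":-0.96,"z":0,"yaw":0}]' --hand 0

```text
t: 37.45
ee_pos: [0.5097, -0.2544, 0.2083]
ee_rot: [[-0.986, 0.166, -0.002], [0.166, 0.986, 0.001], [0.002, 0.001, -1.0]]
contact_force: [-0.2, 0.6, -0.7]
finger_gap: 0.0378
grasp_force: 0.0
```

>>> apply_moves --motion '[{"x":0.24,"y":-0.94,"z":0.9,"yaw":0},{"x":0,"y":0,"z":0.9,"yaw":0},{"x":0,"y":0,"z":0.9,"yaw":0},{"x":0,"y":0,"z":0.9,"yaw":0},{"x":0,"y":0,"z":0.9,"yaw":0}]'

```text
t: 37.95
ee_pos: [0.5001, -0.2757, 0.095]
ee_rot: [[-0.986, 0.166, -0.002], [0.166, 0.986, 0.001], [0.002, 0.001, -1.0]]
contact_force: [-1.0, -0.1, -0.0]
finger_gap: 0.0005
grasp_force: 0.0
```

```bash
python3 go.py 0.501 -0.275 0.063 80.4
```

```text
yaw 0.0 shift now-frame [-0.03  0.03  1.28] after-yaw [-0.03  0.03  1.28] | t 37.95 p [ 0.5001 -0.2757  0.095 ] ydir 80.43 q1,6 [-0.52 -1.93] F [-1.  -0.1 -0. ] gap 0.0005 grip 0.0
```

>>> apply_moves --motion '[{"x":-0.03,"y":0.03,"z":0.6,"yaw":0},{"x":0,"y":0,"z":0.4,"yaw":0},{"x":0,"y":0,"z":0.2,"yaw":0},{"x":0,"y":0,"z":0.08,"yaw":0},{"x":0,"y":0,"z":0,"yaw":0}]'

```text
t: 38.45
ee_pos: [0.5016, -0.2753, 0.0653]
ee_rot: [[-0.986, 0.166, -0.0], [0.166, 0.986, 0.0], [0.0, 0.0, -1.0]]
contact_force: [-1.0, 1.1, 3.3]
finger_gap: 0.0005
grasp_force: 1.2
```

>>> apply_moves --motion '[{"x":0,"y":0,"z":0.08,"yaw":0},{"x":0,"y":0,"z":0.08,"yaw":0},{"x":0,"y":0,"z":0.04,"yaw":0},{"x":0,"y":0,"z":0,"yaw":0},{"x":0,"y":0,"z":0,"yaw":0}]'

```text
t: 38.95
ee_pos: [0.5021, -0.2756, 0.0612]
ee_rot: [[-0.986, 0.166, 0.001], [0.166, 0.986, -0.001], [-0.001, -0.0, -1.0]]
contact_force: [-3.2, 2.4, 8.8]
finger_gap: 0.0002
grasp_force: 4.4
```

>>> apply_moves --motion '[{"x":0,"y":0,"z":0.04,"yaw":0},{"x":0,"y":0,"z":0,"yaw":0},{"x":0,"y":0,"z":-0.4,"yaw":0},{"x":0,"y":0,"z":-0.5,"yaw":0},{"x":0,"y":0,"z":0,"yaw":0}]'

```text
t: 39.45
ee_pos: [0.5033, -0.2763, 0.0833]
ee_rot: [[-0.986, 0.166, 0.004], [0.166, 0.986, -0.002], [-0.004, -0.002, -1.0]]
contact_force: [2.0, -0.2, -0.1]
finger_gap: 0.0003
grasp_force: 0.0
```

```bash
python3 go.py 0.4258 -0.3353 0.083 80.4; python3 go.py 0.4335 -0.2678 0.083 80.4
```

```text
yaw 0.01 shift now-frame [ 2.66 -2.84  0.  ] after-yaw [ 2.66 -2.84  0.  ] | t 39.45 p [ 0.5033 -0.2763  0.0833] ydir 80.44 q1,6 [-0.52 -1.93] F [ 2.  -0.2 -0.1] gap 0.0003 grip 0.0
yaw 0.01 shift now-frame [ 2.81 -0.13 -0.  ] after-yaw [ 2.81 -0.13 -0.  ] | t 39.45 p [ 0.5033 -0.2763  0.0833] ydir 80.44 q1,6 [-0.52 -1.93] F [ 2.  -0.2 -0.1] gap 0.0003 grip 0.0
```

>>> apply_moves --motion '[{"x":0.65,"y":-0.7,"z":-0.2,"yaw":0},{"x":0.65,"y":-0.7,"z":0,"yaw":0},{"x":0.65,"y":-0.7,"z":0,"yaw":0},{"x":0.65,"y":-0.7,"z":0.2,"yaw":0},{"x":0,"y":0,"z":0,"yaw":0}]'

```text
t: 39.95
ee_pos: [0.4239, -0.3345, 0.0806]
ee_rot: [[-0.986, 0.169, -0.002], [0.169, 0.986, 0.001], [0.002, 0.001, -1.0]]
contact_force: [-0.7, 0.4, 0.3]
finger_gap: 0.0004
grasp_force: 0.0
```

```bash
python3 go.py 0.4258 -0.3353 0.068 80.4
```

```text
yaw -0.01 shift now-frame [-0.08 -0.02  0.5 ] after-yaw [-0.08 -0.02  0.5 ] | t 39.95 p [ 0.4239 -0.3345  0.0806] ydir 80.29 q1,6 [-0.69 -2.09] F [-0.7  0.4  0.3] gap 0.0004 grip 0.0
```

>>> apply_moves --motion '[{"x":-0.05,"y":0,"z":0.4,"yaw":0},{"x":0,"y":0,"z":0.2,"yaw":0},{"x":0,"y":0,"z":0.1,"yaw":0},{"x":0,"y":0,"z":0.06,"yaw":0},{"x":0,"y":0,"z":0,"yaw":0}]'

```text
t: 40.45
ee_pos: [0.428, -0.3336, 0.0626]
ee_rot: [[-0.986, 0.165, 0.001], [0.165, 0.986, -0.0], [-0.001, 0.0, -1.0]]
contact_force: [-0.7, 1.2, 4.2]
finger_gap: 0.0002
grasp_force: 2.0
```

>>> apply_moves --motion '[{"x":0,"y":0,"z":0.06,"yaw":0},{"x":0,"y":0,"z":0.04,"yaw":0},{"x":0,"y":0,"z":0,"yaw":0},{"x":0,"y":0,"z":0,"yaw":0},{"x":0,"y":0,"z":0,"yaw":0}]'

```text
t: 40.95
ee_pos: [0.4279, -0.3336, 0.0612]
ee_rot: [[-0.986, 0.166, 0.002], [0.166, 0.986, -0.0], [-0.002, 0.0, -1.0]]
contact_force: [-0.9, 2.6, 10.4]
finger_gap: 0.0003
grasp_force: 5.2
```

>>> apply_moves --motion '[{"x":0,"y":0,"z":0.02,"yaw":0},{"x":0,"y":0,"z":-0.4,"yaw":0},{"x":0,"y":0,"z":-0.5,"yaw":0},{"x":0,"y":0.5,"z":-0.1,"yaw":0},{"x":0,"y":0.9,"z":0,"yaw":0}]'

```text
t: 41.45
ee_pos: [0.4333, -0.2994, 0.0849]
ee_rot: [[-0.986, 0.168, 0.001], [0.168, 0.986, -0.001], [-0.001, -0.001, -1.0]]
contact_force: [1.1, -0.3, 0.6]
finger_gap: 0.0006
grasp_force: 0.0
```

```bash
python3 go.py 0.4335 -0.2678 0.08 80.4
```

```text
yaw -0.01 shift now-frame [0.21 1.25 0.19] after-yaw [0.21 1.25 0.19] | t 41.45 p [ 0.4333 -0.2994  0.0849] ydir 80.33 q1,6 [-0.63 -2.03] F [ 1.1 -0.3  0.6] gap 0.0006 grip 0.0
```

>>> apply_moves --motion '[{"x":0.1,"y":0.65,"z":0,"yaw":0},{"x":0.1,"y":0.6,"z":0,"yaw":0},{"x":0,"y":0,"z":0.2,"yaw":0},{"x":0,"y":0,"z":0.2,"yaw":0},{"x":0,"y":0,"z":0,"yaw":0}]'

```text
t: 41.95
ee_pos: [0.433, -0.2678, 0.0735]
ee_rot: [[-0.986, 0.166, -0.001], [0.166, 0.986, 0.001], [0.001, 0.0, -1.0]]
contact_force: [-0.1, -0.1, -0.1]
finger_gap: 0.0007
grasp_force: 0.0
```

```bash
python3 go.py 0.4335 -0.2678 0.061 80.4
```

```text
yaw 0.0 shift now-frame [-0.02  0.    0.5 ] after-yaw [-0.02  0.    0.5 ] | t 41.95 p [ 0.433  -0.2678  0.0735] ydir 80.44 q1,6 [-0.58 -1.98] F [-0.1 -0.1 -0.1] gap 0.0007 grip 0.0
```

>>> apply_moves --motion '[{"x":0,"y":0,"z":0.2,"yaw":0},{"x":0,"y":0,"z":0.16,"yaw":0},{"x":0,"y":0,"z":0.08,"yaw":0},{"x":0,"y":0,"z":0.06,"yaw":0},{"x":0,"y":0,"z":0,"yaw":0}]'

```text
t: 42.45
ee_pos: [0.4336, -0.2683, 0.0622]
ee_rot: [[-0.986, 0.166, 0.001], [0.166, 0.986, -0.001], [-0.001, -0.001, -1.0]]
contact_force: [-0.3, -1.6, 4.6]
finger_gap: 0.0012
grasp_force: 2.1
```

>>> apply_moves --motion '[{"x":0,"y":0,"z":0.04,"yaw":0},{"x":0,"y":0,"z":0.02,"yaw":0},{"x":0,"y":0,"z":0,"yaw":0},{"x":0,"y":0,"z":0,"yaw":0},{"x":0,"y":0,"z":0,"yaw":0}]'

```text
t: 42.95
ee_pos: [0.4336, -0.2683, 0.0612]
ee_rot: [[-0.986, 0.166, 0.001], [0.166, 0.986, -0.001], [-0.001, -0.001, -1.0]]
contact_force: [-2.4, -2.2, 7.4]
finger_gap: 0.0003
grasp_force: 3.9
```

>>> apply_moves --motion '[{"x":0,"y":0,"z":0.02,"yaw":0},{"x":0,"y":0,"z":-0.5,"yaw":0},{"x":0,"y":0,"z":-0.95,"yaw":0},{"x":0,"y":0,"z":-0.95,"yaw":0},{"x":0,"y":0,"z":-0.95,"yaw":0}]'

```text
t: 43.45
ee_pos: [0.4329, -0.2669, 0.1439]
ee_rot: [[-0.986, 0.166, -0.001], [0.166, 0.986, 0.002], [0.001, 0.002, -1.0]]
contact_force: [0.6, 0.0, -0.1]
finger_gap: 0.0004
grasp_force: 0.0
```

>>> apply_moves --motion '[{"x":0,"y":0,"z":-0.95,"yaw":0},{"x":0,"y":0,"z":-0.95,"yaw":0},{"x":0,"y":0,"z":-0.9,"yaw":0},{"x":-0.2,"y":0.2,"z":0,"yaw":0},{"x":0,"y":0,"z":0,"yaw":0}]' --hand 75

```text
t: 43.95
ee_pos: [0.4395, -0.2628, 0.213]
ee_rot: [[-0.986, 0.166, -0.0], [0.166, 0.986, 0.001], [0.0, 0.001, -1.0]]
contact_force: [0.0, 0.5, 0.1]
finger_gap: 0.0374
grasp_force: 0.0
```

```bash
python3 go.py 0.597 -0.025 0.21 80.4; python3 log.py 11
```

```text
yaw 0.01 shift now-frame [-4.64 10.42  0.13] after-yaw [-4.63 10.43  0.13] | t 43.95 p [ 0.4395 -0.2628  0.213 ] ydir 80.47 q1,6 [-0.56 -1.97] F [0.  0.5 0.1] gap 0.0374 grip 0.0
or [281.9 188.1] 391.5 [array([ 0.6238, -0.0254]), array([54.2669, 46.818 ]), np.float64(-9.9721)]
or [447.5 159. ] 797.0 [array([ 0.6995, -0.4044]), array([78.9027, 62.5986]), np.float64(-29.1062)]
or [386.7 143.2] 755.5 [array([ 0.7359, -0.2666]), array([75.2828, 65.9763]), np.float64(-55.2851)]
```

>>> apply_moves --motion '[{"x":-0.42,"y":0.95,"z":0,"yaw":0},{"x":-0.42,"y":0.95,"z":0,"yaw":0},{"x":-0.42,"y":0.95,"z":0,"yaw":0},{"x":-0.42,"y":0.95,"z":0,"yaw":0},{"x":-0.42,"y":0.95,"z":0,"yaw":0}]'

```text
t: 44.55
ee_pos: [0.5103, -0.154, 0.212]
ee_rot: [[-0.986, 0.166, -0.003], [0.166, 0.986, 0.001], [0.003, 0.001, -1.0]]
contact_force: [0.3, -0.1, -0.6]
finger_gap: 0.0752
grasp_force: 0.0
```

>>> apply_moves --motion '[{"x":-0.42,"y":0.95,"z":0,"yaw":0},{"x":-0.42,"y":0.95,"z":0,"yaw":0},{"x":-0.42,"y":0.95,"z":0,"yaw":0},{"x":-0.42,"y":0.95,"z":0,"yaw":0},{"x":-0.42,"y":0.95,"z":0,"yaw":0}]'

```text
t: 45.05
ee_pos: [0.5818, -0.0458, 0.2119]
ee_rot: [[-0.986, 0.166, -0.003], [0.166, 0.986, 0.001], [0.003, -0.0, -1.0]]
contact_force: [-0.0, -0.8, -0.6]
finger_gap: 0.0751
grasp_force: 0.0
```

>>> apply_moves --motion '[{"x":-0.42,"y":0.9,"z":0,"yaw":0},{"x":0,"y":0,"z":0,"yaw":0},{"x":0,"y":0,"z":0.3,"yaw":0},{"x":0,"y":0,"z":0.2,"yaw":0},{"x":0,"y":0,"z":0,"yaw":0}]'

```text
t: 45.55
ee_pos: [0.5948, -0.0272, 0.1996]
ee_rot: [[-0.986, 0.167, -0.003], [0.167, 0.986, 0.0], [0.003, -0.0, -1.0]]
contact_force: [0.1, 0.7, 0.3]
finger_gap: 0.0752
grasp_force: 0.0
```

```bash
python3 go.py 0.597 -0.025 0.1303 80.4
python3 - <<'E'
from vis import *
T=snap('top',12);S=snap('scene',12)
a=np.hstack([cv2.resize(T['frame'][150:300,350:470],(320,400)),cv2.resize(S['frame'][170:310,150:310],(457,400))])
cv2.imwrite('pics/c12.png',cv2.convertScaleAbs(a[...,::-1],alpha=1.5))
E
```

```text
yaw -0.0 shift now-frame [-0.08  0.1   2.77] after-yaw [-0.08  0.1   2.77] | t 45.55 p [ 0.5948 -0.0272  0.1996] ydir 80.38 q1,6 [-0.06 -1.47] F [0.1 0.7 0.3] gap 0.0752 grip 0.0
```

View pics/c12.png

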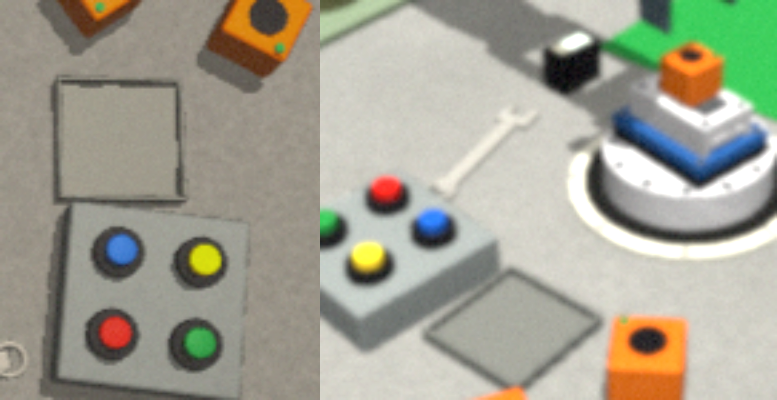

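The tray is where it was (centre about px (394.8,202.5)), the logger is upright on the pile, and all keys are up.

>>> apply_moves --motion '[{"x":-0.04,"y":0.06,"z":0.6,"yaw":0},{"x":0,"y":0,"z":0.6,"yaw":0},{"x":0,"y":0,"z":0.6,"yaw":0},{"x":0,"y":0,"z":0.6,"yaw":0},{"x":0,"y":0,"z":0.3,"yaw":0}]'

```text
t: 46.15
ee_pos: [0.5967, -0.0255, 0.1327]
ee_rot: [[-0.986, 0.167, -0.001], [0.167, 0.986, 0.0], [0.001, -0.0, -1.0]]
contact_force: [0.0, -0.6, 0.0]
finger_gap: 0.0748
grasp_force: 0.0
```

>>> apply_moves --motion '[{"x":0,"y":0,"z":0,"yaw":0},{"x":0,"y":0,"z":0,"yaw":0},{"x":0,"y":0,"z":0,"yaw":0},{"x":0,"y":0,"z":0,"yaw":0},{"x":0,"y":0,"z":0,"yaw":0}]' --hand 35 --force 20

```text
t: 46.65
ee_pos: [0.5978, -0.0251, 0.1345]
ee_rot: [[-0.986, 0.166, 0.001], [0.166, 0.986, -0.0], [-0.001, 0.0, -1.0]]
contact_force: [-0.4, 1.0, 2.3]
finger_gap: 0.0439
grasp_force: 20.0
```

```bash
python3 go.py 0.597 -0.025 0.1303 80.4; python3 -c "
from vis import *
print(cast(load('top12'),(394.8,202.5),.014))"
```

```text
yaw 0.01 shift now-frame [ 0.03 -0.    0.17] after-yaw [ 0.03 -0.    0.17] | t 46.65 p [ 0.5978 -0.0251  0.1345] ydir 80.45 q1,6 [-0.06 -1.47] F [-0.4  1.   2.3] gap 0.0439 grip 20.0
[[ 0.6034009  -0.28716718  0.014     ]]
```

>>> apply_moves --motion '[{"x":0,"y":0,"z":-0.3,"yaw":0},{"x":0,"y":0,"z":-0.7,"yaw":0},{"x":0,"y":0,"z":-0.8,"yaw":0},{"x":0,"y":0,"z":-0.7,"yaw":0},{"x":0,"y":0,"z":0,"yaw":-0.9}]'

```text
t: 47.15
ee_pos: [0.5989, -0.0251, 0.1994]
ee_rot: [[-0.999, 0.038, 0.006], [0.038, 0.999, -0.0], [-0.006, 0.0, -1.0]]
contact_force: [0.3, 0.3, -1.5]
finger_gap: 0.0438
grasp_force: 20.0
```

>>> apply_moves --motion '[{"x":0,"y":-0.6,"z":0,"yaw":0},{"x":0,"y":-0.95,"z":0,"yaw":0},{"x":0,"y":-0.95,"z":0,"yaw":0},{"x":0,"y":-0.95,"z":0,"yaw":0},{"x":0,"y":-0.95,"z":0,"yaw":0}]'

```text
t: 47.65
ee_pos: [0.5921, -0.1369, 0.1956]
ee_rot: [[-0.999, 0.044, -0.002], [0.044, 0.999, -0.0], [0.002, -0.0, -1.0]]
contact_force: [-0.3, -0.4, -1.4]
finger_gap: 0.0438
grasp_force: 20.0
```

```bash
python3 go.py 0.604 -0.286 0.2 88
```

```text
yaw -0.07 shift now-frame [-0.74 -5.94 -0.17] after-yaw [-0.68 -5.94 -0.17] | t 47.65 p [ 0.5921 -0.1369  0.1956] ydir 87.46 q1,6 [-0.25 -1.77] F [-0.3 -0.4 -1.4] gap 0.0438 grip 20.0
```

>>> apply_moves --motion '[{"x":-0.14,"y":-0.98,"z":0,"yaw":0},{"x":-0.14,"y":-0.98,"z":0,"yaw":0},{"x":-0.14,"y":-0.98,"z":0,"yaw":0},{"x":-0.14,"y":-0.98,"z":0,"yaw":0},{"x":-0.14,"y":-0.98,"z":0,"yaw":0}]'

```text
t: 48.15
ee_pos: [0.6045, -0.2601, 0.1955]
ee_rot: [[-0.999, 0.045, -0.002], [0.045, 0.999, 0.0], [0.002, 0.0, -1.0]]
contact_force: [0.4, -0.6, -1.4]
finger_gap: 0.0439
grasp_force: 20.0
```

>>> apply_moves --motion '[{"x":0,"y":-0.8,"z":0.4,"yaw":0},{"x":0,"y":0,"z":0.9,"yaw":0},{"x":0,"y":0,"z":0.9,"yaw":0},{"x":0,"y":0,"z":0.9,"yaw":0},{"x":0,"y":0,"z":0.9,"yaw":0}]'

```text
t: 48.65
ee_pos: [0.6033, -0.2786, 0.0941]
ee_rot: [[-0.999, 0.043, -0.002], [0.043, 0.999, 0.001], [0.002, 0.001, -1.0]]
contact_force: [-0.6, -0.3, -2.4]
finger_gap: 0.044
grasp_force: 20.0
```

```bash
python3 go.py 0.604 -0.286 0.026 88
python3 - <<'E'
from vis import *
S=snap('scene',13)
cv2.imwrite('pics/c13.png',cv2.convertScaleAbs(cv2.resize(S['frame'][210:315,150:290],(800,600))[...,::-1],alpha=1.5))
E
```

```text
yaw -0.06 shift now-frame [-0.05 -0.3   2.72] after-yaw [-0.04 -0.3   2.72] | t 48.65 p [ 0.6033 -0.2786  0.0941] ydir 87.52 q1,6 [-0.45 -1.98] F [-0.6 -0.3 -2.4] gap 0.044 grip 20.0
```

View pics/c13.png

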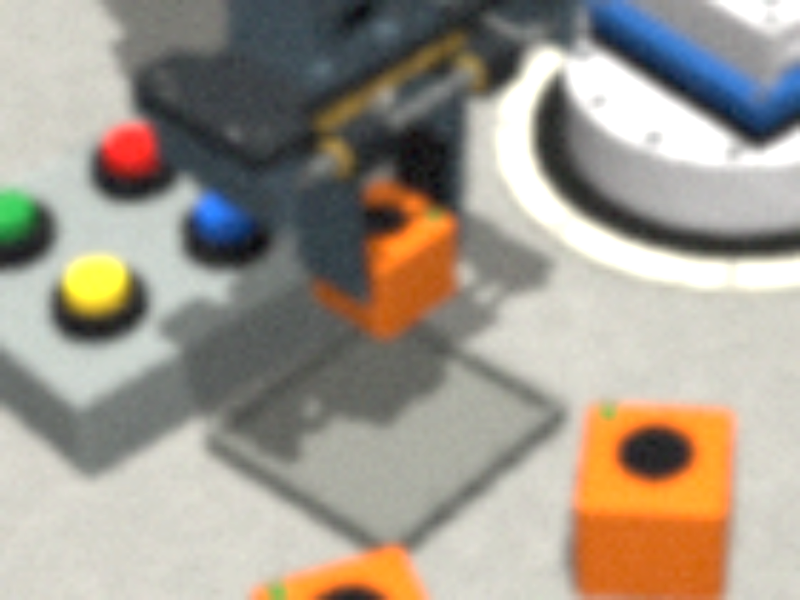

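The logger is held upright above the tray, which has not moved. Lowering it now.

>>> apply_moves --motion '[{"x":-0.04,"y":-0.25,"z":0.7,"yaw":0},{"x":0,"y":0,"z":0.7,"yaw":0},{"x":0,"y":0,"z":0.5,"yaw":0},{"x":0,"y":0,"z":0.3,"yaw":0},{"x":0,"y":0,"z":0,"yaw":0}]'

```text
t: 49.2
ee_pos: [0.6045, -0.2841, 0.04]
ee_rot: [[-0.999, 0.042, -0.002], [0.042, 0.999, 0.001], [0.002, 0.001, -1.0]]
contact_force: [0.8, -0.1, -1.6]
finger_gap: 0.0442
grasp_force: 20.0
```

>>> apply_moves --motion '[{"x":0,"y":0,"z":0.06,"yaw":0},{"x":0,"y":0,"z":0.06,"yaw":0},{"x":0,"y":0,"z":0,"yaw":0},{"x":0,"y":0,"z":0,"yaw":0},{"x":0,"y":0,"z":0,"yaw":0}]'

```text
t: 49.7
ee_pos: [0.6054, -0.2844, 0.0385]
ee_rot: [[-0.999, 0.041, 0.001], [0.041, 0.999, -0.0], [-0.001, -0.0, -1.0]]
contact_force: [0.5, 0.4, -0.9]
finger_gap: 0.0436
grasp_force: 20.0
```

>>> apply_moves --motion '[{"x":0,"y":0,"z":0.04,"yaw":0},{"x":0,"y":0,"z":0.04,"yaw":0},{"x":0,"y":0,"z":0,"yaw":0},{"x":0,"y":0,"z":0,"yaw":0},{"x":0,"y":0,"z":0,"yaw":0}]'

```text
t: 50.2
ee_pos: [0.6053, -0.2844, 0.0361]
ee_rot: [[-0.999, 0.041, 0.0], [0.041, 0.999, 0.0], [-0.0, 0.0, -1.0]]
contact_force: [-0.1, -0.2, -1.1]
finger_gap: 0.0439
grasp_force: 20.0
```

Expected landing is at about 0.026.

>>> apply_moves --motion '[{"x":0,"y":0,"z":0.1,"yaw":0},{"x":0,"y":0,"z":0.1,"yaw":0},{"x":0,"y":0,"z":0.06,"yaw":0},{"x":0,"y":0,"z":0,"yaw":0},{"x":0,"y":0,"z":0,"yaw":0}]'

```text
t: 50.7
ee_pos: [0.6052, -0.2844, 0.0296]
ee_rot: [[-0.999, 0.041, -0.0], [0.041, 0.999, 0.0], [0.0, 0.0, -1.0]]
contact_force: [-0.2, -0.3, -0.8]
finger_gap: 0.0442
grasp_force: 20.0
```

>>> apply_moves --motion '[{"x":0,"y":0,"z":0.04,"yaw":0},{"x":0,"y":0,"z":0.04,"yaw":0},{"x":0,"y":0,"z":0,"yaw":0},{"x":0,"y":0,"z":0,"yaw":0},{"x":0,"y":0,"z":0,"yaw":0}]'

```text
t: 51.2
ee_pos: [0.6053, -0.2844, 0.0277]
ee_rot: [[-0.999, 0.041, 0.0], [0.041, 0.999, 0.0], [-0.0, 0.0, -1.0]]
contact_force: [-0.1, 0.1, -1.4]
finger_gap: 0.044
grasp_force: 20.0
```

>>> apply_moves --motion '[{"x":0,"y":0,"z":0.03,"yaw":0},{"x":0,"y":0,"z":0.02,"yaw":0},{"x":0,"y":0,"z":0,"yaw":0},{"x":0,"y":0,"z":0,"yaw":0},{"x":0,"y":0,"z":0,"yaw":0}]'

```text
t: 51.7
ee_pos: [0.6053, -0.2844, 0.0264]
ee_rot: [[-0.999, 0.041, 0.0], [0.041, 0.999, 0.0], [-0.0, 0.0, -1.0]]
contact_force: [0.3, 0.6, -2.0]
finger_gap: 0.0442
grasp_force: 20.0
```

>>> apply_moves --motion '[{"x":0,"y":0,"z":0.03,"yaw":0},{"x":0,"y":0,"z":0.02,"yaw":0},{"x":0,"y":0,"z":0,"yaw":0},{"x":0,"y":0,"z":0,"yaw":0},{"x":0,"y":0,"z":0,"yaw":0}]'

```text
t: 52.2
ee_pos: [0.6054, -0.2844, 0.0258]
ee_rot: [[-0.999, 0.041, 0.0], [0.041, 0.999, -0.0], [-0.0, -0.0, -1.0]]
contact_force: [-0.8, 0.4, 4.4]
finger_gap: 0.0437
grasp_force: 20.0
```

Landed. I'll release, retreat straight up, and check.

>>> apply_moves --motion '[{"x":0,"y":0,"z":0,"yaw":0},{"x":0,"y":0,"z":0,"yaw":0},{"x":0,"y":0,"z":0,"yaw":0},{"x":0,"y":0,"z":0,"yaw":0},{"x":0,"y":0,"z":-0.2,"yaw":0}]' --hand 75

```text
t: 52.7
ee_pos: [0.6047, -0.2841, 0.0294]
ee_rot: [[-0.999, 0.041, -0.002], [0.041, 0.999, 0.001], [0.002, 0.001, -1.0]]
contact_force: [0.0, -0.7, -0.1]
finger_gap: 0.0744
grasp_force: 0.0
```

>>> apply_moves --motion '[{"x":0,"y":0,"z":-0.6,"yaw":0},{"x":0,"y":0,"z":-0.9,"yaw":0},{"x":0,"y":0,"z":-0.9,"yaw":0},{"x":0,"y":0,"z":-0.9,"yaw":0},{"x":0,"y":0,"z":-0.9,"yaw":0}]'

```text
t: 53.2
ee_pos: [0.6055, -0.2845, 0.1376]
ee_rot: [[-0.999, 0.041, 0.002], [0.041, 0.999, -0.001], [-0.002, -0.001, -1.0]]
contact_force: [-0.5, -0.7, 0.2]
finger_gap: 0.0748
grasp_force: 0.0
```

>>> apply_moves --motion '[{"x":0,"y":0,"z":-0.9,"yaw":0},{"x":0,"y":0,"z":-0.9,"yaw":0},{"x":0,"y":0,"z":-0.9,"yaw":0},{"x":0,"y":0,"z":0,"yaw":0},{"x":0,"y":0,"z":0,"yaw":0}]'

```text
t: 53.7
ee_pos: [0.6053, -0.2843, 0.2034]
ee_rot: [[-0.999, 0.041, 0.001], [0.041, 0.999, -0.0], [-0.001, -0.0, -1.0]]
contact_force: [-0.1, -0.5, -0.2]
finger_gap: 0.0746
grasp_force: 0.0
```

```bash
python3 go.py 0.604 -0.286 0.2 88
python3 - <<'E'
from vis import *
S=snap('scene',14)
cv2.imwrite('pics/c14.png',cv2.convertScaleAbs(cv2.resize(S['frame'][160:310,130:330],(800,600))[...,::-1],alpha=1.5))
E
```

```text
yaw -0.04 shift now-frame [ 0.05 -0.07  0.14] after-yaw [ 0.05 -0.07  0.14] | t 53.7 p [ 0.6053 -0.2843  0.2034] ydir 87.64 q1,6 [-0.46 -1.99] F [-0.1 -0.5 -0.2] gap 0.0746 grip 0.0
```

View pics/c14.png

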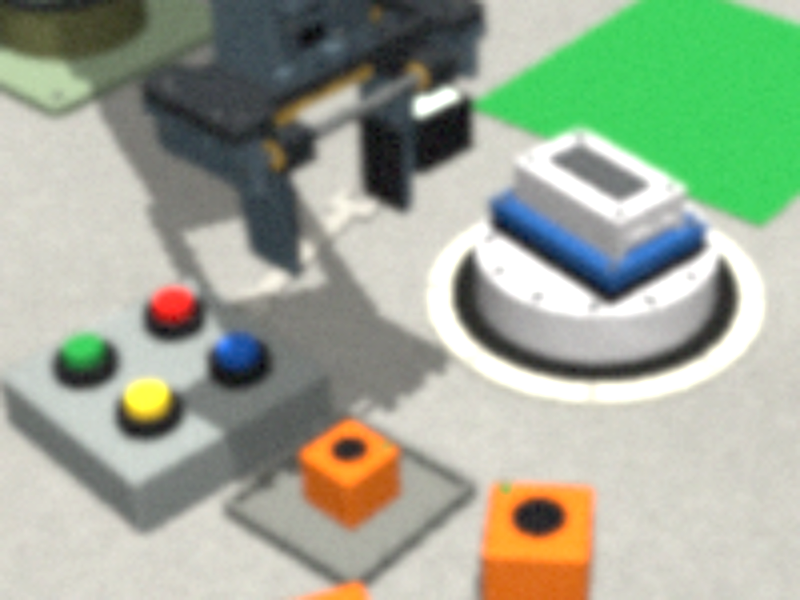

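The logger is upright in the middle of the tray, the plates are piled flat, the keys are up, and the robot touches nothing. Handing in.

```bash
python3 -c "
from rig import arm
print(arm.close_job())"
```

```text
the job is handed in; nothing more can be done
None
```

I handed the job in: both plates lie in one flat, centred pile on the shaker; blue, green and red were each pressed to the stop with the logger up there; and the logger is upright in its tray. No verdict came back.

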